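# Charge and start the drum polisher

### The arm

A 6-joint arm with a two-finger parallel gripper is mounted at the origin on the work surface. World frame = base frame: x ahead of the robot, y to its left, z up, the work surface at z = 0. Lengths are in mm, angles in degrees, forces in N, time in s.
With the tool pointing down it reaches from about 300 to 850 mm from the base axis. Payload 4.2 kg.
Tool frame: the origin (TCP) lies on the mounting face of the last link; the fingertips stand 191 mm ahead of it and the grasp point (between the pads) lies 172 mm ahead of it; z points along the fingers, y is the direction in which the jaws open and shut (so a half turn about z gives the same grasp; the last joint's range is limited). The gripper opens to 91 mm and grips with 3 to 60 N. Pads are 32 mm wide; open, the fingers measure 118 mm over their backs; the gripper's body (76 mm by 178 mm) begins 60 mm behind the grasp point.
Start: joints at [-64.802, 18.312, 89.639, -0, 72.044, -1.146], TCP at [255.165, -515.28, 404.776] pointing down, gripper open.
Joint ranges: [-177.97, 177.97], [-48.28, 115.42], [12.27, 149.76], [-77.06, 257.06], [2.81, 150.46], [-146.56, 146.56]. Speed limits (degrees/s): [147.25, 147.25, 180, 180, 180, 180].

### API

Orientations are given as [roll, pitch, yaw] about the fixed x, y, z axes, in that order (R = Rz(yaw) Ry(pitch) Rx(roll)).
In Python, from workcell import env gives the robot as it stands.
- The arm moves only by the shell command python3 -m handwheel 'ROWS' [FORCE]. ROWS is JSON, a list of rows, each an object with "gripper": the opening in per cent of the stroke, from 0 (shut) to 100 (fully open); "travel": the shift along the tool's x, y, z in m, a list of three; "twist": the turn about the tool's z in rad. In form: [{"gripper": gripper, "travel": [x, y, z], "twist": twist}, ...]. A call has 1 to 5 rows; each row shifts and turns the commanded pose from where the row before left it, along the tool's axes as they then stand; what a row does not reach is not made up. A row lasts 1/12 s, in which the tool goes at most 41.7 mm and 7.16 degrees, less where a joint would pass 70% of its speed; a pose out of reach is approached as far as the arm can. A call with a gripper value outside its range is refused whole. The fingers move at their own pace and stop on an object; FORCE is the grip in N (left out, the last holds). Time passes only in rows, so rows that do not move let the fingers close. It gives the time, the measured TCP pose, the force and the opening at its end, in the units of the state.
- env.state(): the state, without advancing time (a new reading comes with each control period).
- env.grab_frame(name): name is "scene" or "top" or "wrist"; returns a dict with "frame" (400x640x3 uint8, red, green, blue), "intrinsics" (3x3 intrinsics, pixels), "extrinsics" (4x4, takes a point from camera to world coordinates). Camera axes: x right, y down, z forward; pixel columns grow to the right and rows downward; lengths in mm; the calibration is good to about 2 mm. A picture is of the moment at which its call begins. There is no depth.
- env.job_done(): hands the job in, once; it reports no verdict.
Trained networks look in the newest picture that a camera, given by its name, has taken for a name from the list of things; names that differ only in an ending like _2 or _b are one class to them, and where a whole thing is asked for, a point or a joint stands for the part that bears it (a point fixed in the world has none). Each returns a list of dicts, best first, with "confidence" (0 to 1); they miss things now and then, are a little off and sometimes report something else, mostly with a low value. They report only what shows in the picture. A call takes as long as a camera call. They do not tell look-alikes from the thing itself.
- env.trace(camera, thing): "pixels" (400x640 bool, what is visible of it) and "uv" ([column, row] in pixels, amid what is visible of it).
- env.pinpoint(camera, thing): "uv" ([column, row] in pixels: a listed point, or the origin of a listed thing).
The state is a dict: "time_s": time; "qpos": joint angles; "qvel": joint speeds; "effort": joint torques, N m; "ee_pos": TCP position; "ee_rot": TCP orientation; "force": force on the tool from outside, world axes, zero at the start; "torque": the same for the moment, N m; "gripper_width": finger opening in mm.
Only numpy, scipy, OpenCV 4.12 (cv2) and the standard library are available. Lean on these libraries where they do the work, as an engineer would, in place of code of your own. Each camera call takes 0.05 s, during which the arm holds its last target. There are 200 camera calls.

### The job

Put every silver plaque on the bench into the polishing drum, dropping them through its funnel mouth. When all are in, swing the steel cover shut over the mouth until its fork stops against the stud, then screw the knurled brass nut down clockwise until it stops tight on the cover, and only then turn the red switch fully on. Leave the hammer, punches, steel block and pitch bowl where they are.

Things in the scene. Friction and masses are not known exactly. Their poses are not given: they have to be found in the camera images.
- drum_floor (a point): Centre of the inner floor of the polishing drum. The drum is an upright aluminium pot fixed on the polisher (blue base plate 190 x 400 mm, 20 mm thick, with a grey motor and control box on its right-hand end): a round well 86 mm across and 84 mm deep, and above it a 40 mm high funnel that widens to 137 mm across. Axes: z up, y along the base plate from the control box towards the cover's pivot, x roughly away from the robot.
- drum_mouth (a point): Centre of the funnel's rim, the open mouth of the drum: 137 mm across inside, 124 mm above the drum's floor and 150 mm above the table. A plaque let go flat and level a little above its middle falls through into the well. Axes as drum_floor.
- cover (a joint): Swing cover: a flat round steel plate 156 mm across, 8 mm thick, swivelling level about an upright pin beside the mouth, 2 mm above the rim; its fork reaches 208 mm from the pin. 0 rad = closed: plate over the mouth, fork around the stud, against a stop; it grows as the cover swings open, counter-clockwise seen from above, to 2.3 rad. At the start it stands open at about 1.7 to 2.1. Light friction (about 2.5 N at the handle); it stays where it is left.
- cover_handle (a point): Middle of the cover's handle: an upright black peg 22 mm thick and 36 mm tall in the middle of the cover plate, 95 mm from the pivot; this point is 180 mm above the table, the peg's top at 196 mm and the plate's top face at 160 mm.
- cover_pivot (a point): Point on the upright axis about which the cover swings, at the height of cover_handle; 95 mm from the drum's middle, on its left (+y) side.
- nut (a joint): Knurled brass nut on the threaded stud at the right-hand (-y) side of the drum. Right-hand thread: turning it clockwise seen from above makes the reading grow and the nut sink 4 mm a turn, until at 9.0 rad it stops tight on the closed cover's fork. At the start it stands loose at about 1.0 to 3.4 rad. It takes about 0.06 N m to turn.
- nut_mid (a point): Centre of the nut, half-way up: 44 mm across, 34 mm tall, with a red mark on top; 177 mm above the table when tight and up to 183 mm when loose. The stud, 10 mm thick, stands through it up to 217 mm above the table. Its z axis is the stud's.
- switch (a joint): Red rotary main switch on top of the control box. 0 = off; turning it clockwise seen from above makes it grow to its stop at 1.3 rad = on. It stays where it is left; about 0.04 N m.
- switch_grip (a point): On the switch's axis at the height to grip, 117 mm above the table: the grip is a bar 14 mm thick and 42 mm long, along this point's x axis, its top 7 mm above this point; the control box's top is at 80 mm.
- plaque1_mid (a point): Centre, half-way up, of a silver belt plaque: an oblong plate with round ends, 70 mm long (its x), 44 mm wide (its y), 12 mm thick (its z, relief upward), about 0.12 kg, lying flat on the dark 3 mm bench mat. Three to five plaques are there; None for an absent one.
- plaque2_mid (a point): Centre, half-way up, of a silver belt plaque: an oblong plate with round ends, 70 mm long (its x), 44 mm wide (its y), 12 mm thick (its z, relief upward), about 0.12 kg, lying flat on the dark 3 mm bench mat. Three to five plaques are there; None for an absent one.
- plaque3_mid (a point): Centre, half-way up, of a silver belt plaque: an oblong plate with round ends, 70 mm long (its x), 44 mm wide (its y), 12 mm thick (its z, relief upward), about 0.12 kg, lying flat on the dark 3 mm bench mat. Three to five plaques are there; None for an absent one.
- plaque4_mid (a point): Centre, half-way up, of a silver belt plaque: an oblong plate with round ends, 70 mm long (its x), 44 mm wide (its y), 12 mm thick (its z, relief upward), about 0.12 kg, lying flat on the dark 3 mm bench mat. Three to five plaques are there; None for an absent one.
- plaque5_mid (a point): Centre, half-way up, of a silver belt plaque: an oblong plate with round ends, 70 mm long (its x), 44 mm wide (its y), 12 mm thick (its z, relief upward), about 0.12 kg, lying flat on the dark 3 mm bench mat. Three to five plaques are there; None for an absent one.
- doming_block: Steel block 50 x 50 x 35 mm with round hollows on top, standing among the plaques on the mat (origin under its middle): leave alone.
- hammer: Chasing hammer 240 mm long, lying beyond the far edge of the mat: leave alone.
- pitch_bowl: Dark iron bowl of pitch, 104 mm across and 52 mm tall (origin under its middle), behind the control box: leave alone.
- punch1: Steel chasing punch, a thin rod about 115 mm long and 8 mm thick, lying along the far edge of the mat (origin under its middle, x along it): leave alone.
- punch2: Steel chasing punch, a thin rod about 115 mm long and 8 mm thick, lying along the far edge of the mat, further right (origin under its middle, x along it): leave alone.
- punch3: Steel chasing punch, a thin rod about 115 mm long and 8 mm thick, lying along the near edge of the mat (origin under its middle, x along it): leave alone.
Mind the look-alikes: they are no part of the job. What is shaped like the part that bears plaque2_mid but blue is not meant. What is shaped like the part that bears plaque1_mid but orange is not meant.

How it is judged (in metres and radians):
On the way, in this order (a step that is already met when the one before it is completed fails the run):
1. all the plaques are in the well of the drum (horizontal distance between each of plaque1_mid, plaque2_mid, plaque3_mid, plaque4_mid, plaque5_mid and drum_floor below 0.046 m and z of each of plaque1_mid, plaque2_mid, plaque3_mid, plaque4_mid, plaque5_mid in the frame of drum_floor below 0.095 m), for 0.2 s.
2. the cover is swung shut (value of joint cover below 0.06 rad), for 0.2 s.
3. the nut is screwed down tight (value of joint nut above 8.85 rad and value of joint cover below 0.06 rad), for 0.2 s.
4. the switch is turned on (value of joint switch above 1.1 rad and value of joint nut above 8.85 rad), for 0.2 s.
At the end, for the whole second after the job is handed in: Every plaque that is present lies at rest in the well of the drum (its centre within 46 mm of the drum's axis and less than 95 mm above the drum's floor), the cover is closed (within 0.06 rad of its stop), the nut is tight (above 8.85 rad, its stop being 9.0) and the switch is on (above 1.1 rad) (all of step 1 and all of step 4 and value of joint cover below 0.06 rad and linear speed of each of plaque1, plaque2, plaque3, plaque4, plaque5 below 0.05 m/s); the robot touches nothing.
It fails at once if the hammer is shifted by more than 40 mm (distance of hammer from where it was at the start of the episode above 0.04 m).
It fails at once if the steel block is shifted by more than 40 mm (distance of doming_block from where it was at the start of the episode above 0.04 m).
It fails at once if the pitch bowl is shifted by more than 40 mm (distance of pitch_bowl from where it was at the start of the episode above 0.04 m).
It fails at once if a punch is shifted by more than 40 mm (distance of any of punch1, punch2, punch3 from where it was at the start of the episode above 0.04 m).
Of plaque1, plaque2, plaque3, plaque4, plaque5 only 3 to 5 are there at a start; the rules pass over those that are not, and their reading is None.
At some moment in a run one of plaque1, plaque2, plaque3, plaque4, plaque5 may be knocked a few centimetres aside while the robot is not near it.
Once in a run the grip may slacken for a moment while it holds something.
It also fails if it takes over 210 s, if anything falls off the work surface, if the arm or the gripper's body presses on something with over 40 N, if the wrist force passes 120 N, or if a joint passes its speed limit or range.

## Working session

There is one attempt and no reset: what is moved stays moved. The work goes in short steps, Python scripts to look and compute and a shell command to move; the robot and the scene stay as the last step left them, time stands still between calls to the robot, and variables do not carry over. Pictures are saved under pics/ and viewed, about 12 in all and at most 16, crops included, and the job is handed in when it is done.

```bash
mkdir -p pics; ls; cat > h.py <<'E'
import numpy as np, cv2
from workcell import env
def grab(c,name=None):
    f=env.grab_frame(c)
    if name: cv2.imwrite('pics/'+name,cv2.cvtColor(f['frame'],cv2.COLOR_RGB2BGR))
    return f
def ray(f,uv,z):
    K=np.array(f['intrinsics']);T=np.array(f['extrinsics'])
    d=T[:3,:3]@np.linalg.solve(K,[uv[0],uv[1],1.]);o=T[:3,3]
    return o+d*(z-o[2])/d[2]
def proj(f,p):
    K=np.array(f['intrinsics']);T=np.array(f['extrinsics'])
    q=K@(T[:3,:3].T@(np.array(p,float)-T[:3,3]));return q[:2]/q[2]
E
cat > look.py <<'E'
from h import *
Z=dict(plaque1_mid=9,drum_floor=26,drum_mouth=150,cover_handle=180,cover_pivot=180,nut_mid=181,switch_grip=117,doming_block=3,hammer=0,pitch_bowl=0,punch1=3)
for c in ['top','scene']:
    f=grab(c,c+'0.png')
    print(c,np.round(f['extrinsics'],2).tolist())
    for n,z in Z.items():
        for d in env.pinpoint(c,n)[:8]:
            print(n,round(d['confidence'],2),np.round(d['uv']),np.round(ray(f,d['uv'],z)))
print(env.state())
E
python3 look.py
```

```text
pics
top [[-0.02, -0.98, 0.19, 290.21], [-1.0, 0.02, 0.02, -114.36], [-0.02, -0.19, -0.98, 1876.72], [0.0, 0.0, 0.0, 1.0]]
plaque1_mid 0.77 [334. 209.] [ 611. -123.    9.]
plaque1_mid 0.51 [324. 149.] [842. -93.   9.]
plaque1_mid 0.18 [260. 243.] [491. 150.   9.]
drum_floor 0.8 [241. 242.] [492. 218.  26.]
drum_mouth 0.81 [232. 242.] [480. 226. 150.]
drum_mouth 0.65 [307. 176.] [705. -33. 150.]
cover_handle 0.91 [197. 209.] [592. 340. 180.]
cover_handle 0.54 [238. 242.] [476. 200. 180.]
cover_pivot 0.84 [203. 235.] [502. 320. 180.]
nut_mid 0.6 [260. 243.] [470. 128. 181.]
switch_grip 0.45 [290. 241.] [484.  31. 117.]
switch_grip 0.39 [356. 180.] [ 693. -202.  117.]
doming_block 0.72 [367. 209.] [ 609. -247.    3.]
doming_block 0.66 [203. 236.] [522. 364.   3.]
hammer 0.7 [310. 175.] [744. -37.   0.]
pitch_bowl 0.77 [255. 184.] [716. 171.   0.]
pitch_bowl 0.64 [367. 209.] [ 610. -249.    0.]
punch1 0.49 [354. 184.] [ 707. -200.    3.]
punch1 0.46 [398. 186.] [ 692. -367.    3.]
punch1 0.41 [369. 266.] [ 398. -246.    3.]
scene [[0.44, 0.64, -0.63, 1277.93], [0.9, -0.32, 0.3, -407.68],
[... 779 characters left out ...]
  3.]
punch1 0.42 [298. 255.] [ 698. -198.    3.]
{'time_s': 1.2, 'qpos': array([-6.48013132e+01,  1.83115001e+01,  8.96390537e+01,  3.86710420e-05,
        7.20453854e+01, -1.14822300e+00]), 'qvel': array([-0.00057325,  0.01122622, -0.00433021, -0.06229949,  0.06698973,
        0.02547552]), 'effort': array([-2.54550563e-03, -4.12365031e+01, -2.32229984e+01,  7.26482668e-02,
        3.76640330e-02, -5.44388428e-06]), 'ee_pos': array([ 255.16529778, -515.27528959,  404.77957314]), 'ee_rot': array([1.79995939e+02, 4.45938460e-05, 2.63468978e+01]), 'force': array([ 1.58422242, -0.64810786,  0.0043441 ]), 'torque': array([0.00695072, 0.05559655, 0.07776754]), 'gripper_width': 91.45347373106982}
```

```bash
python3 -c "
import cv2
a=cv2.imread('pics/top0.png')[130:300,160:460];cv2.imwrite('pics/a.png',cv2.resize(a,(780,442),interpolation=3))
b=cv2.imread('pics/scene0.png')[90:320,200:500];cv2.imwrite('pics/b.png',cv2.resize(b,(780,598),interpolation=3))"
```

```text
(no output)
```

View pics/a.png

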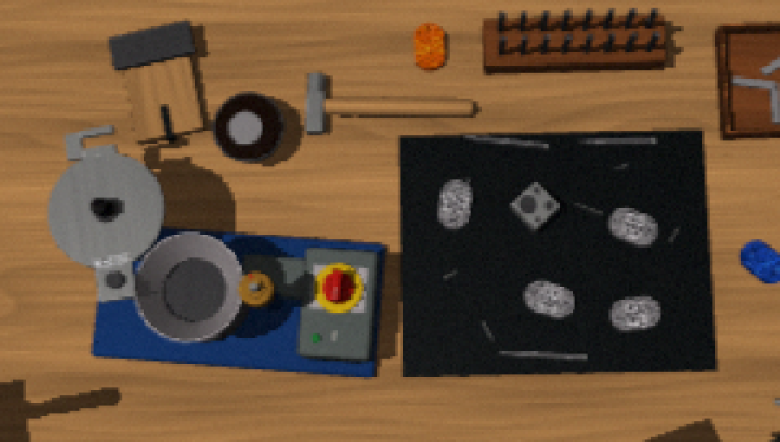

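View pics/b.png

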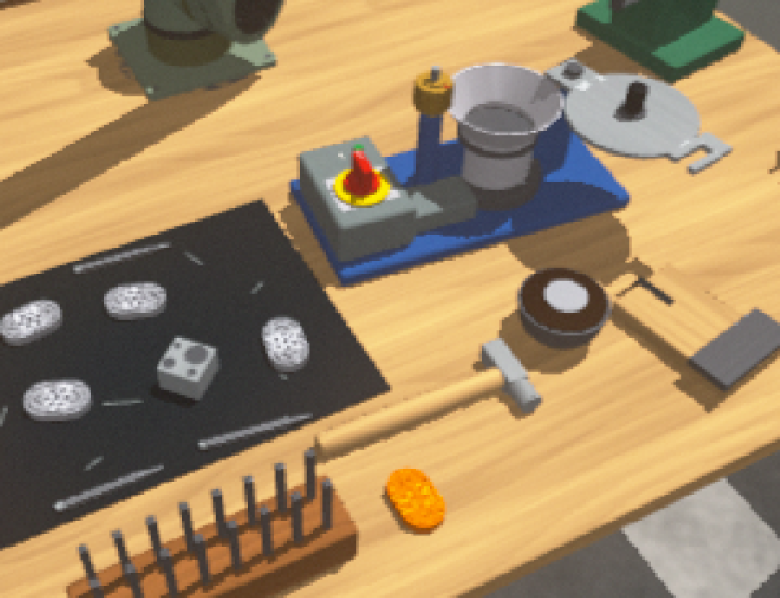

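Top crop shows four silver plaques on the mat at crop (455,203), (632,227), (549,300), (635,313). Look-alikes are the orange plate at (430,45) and the blue one at (762,262), both off the mat, plus the steel block at (536,206). I choose the four silver ones. The cover is open at upper left, the nut is at (257,287) and the switch is at (338,287).

```bash
cat > plaq.py <<'E'
from h import *
def plaques(f,im,z=9,amin=60,amax=100000,thr=110,zone=(395,715,-420,-60)):
    hsv=cv2.cvtColor(im,cv2.COLOR_RGB2HSV)
    m=((hsv[...,2]>thr)&(hsv[...,1]<60)).astype(np.uint8)
    m=cv2.morphologyEx(m,cv2.MORPH_CLOSE,np.ones((3,3)))
    out=[]
    for c in cv2.findContours(m,cv2.RETR_EXTERNAL,cv2.CHAIN_APPROX_NONE)[0]:
        if len(c)<10: continue
        P=np.array([ray(f,p[0],14)[:2] for p in c],np.float32)
        (x,y),(w,h),a=cv2.minAreaRect(P)
        if not(zone[0]<x<zone[1] and zone[2]<y<zone[3]) or max(w,h)<35: continue
        if w<h: a+=90
        out.append((x,y,max(w,h),min(w,h),(a+90)%180-90))
    return out
if __name__=='__main__':
    for c in ['top','scene']:
        f=grab(c)
        for o in plaques(f,f['frame']): print(c,np.round(o))
E
python3 plaq.py
python3 - <<'E'
from h import *
f=grab('wrist','w0.png');print(np.round(f['intrinsics'],1).tolist(),np.round(f['extrinsics'],3).tolist())
E
```

```text
top [ 452. -374.   63.   39.  -83.]
top [ 476. -255.   62.   42.   70.]
top [ 575. -376.   56.   38.   66.]
top [ 602. -246.   42.   19.  -37.]
top [ 612. -126.   56.   41.   -1.]
scene [ 702. -360.  110.    7.   89.]
scene [ 704. -204.  117.    8.   83.]
scene [ 572. -376.   71.   45.   64.]
scene [ 585. -233.   53.   51.   42.]
scene [ 611. -123.   72.   46.  -10.]
scene [ 449. -372.   70.   48.  -80.]
scene [ 473. -254.   71.   45.   63.]
scene [ 398. -248.  113.    7.   86.]
[[291.2, 0.0, 321.4], [0.0, 291.2, 199.5], [0.0, 0.0, 1.0]] [[0.444, -0.868, -0.223, 316.874], [-0.896, -0.43, -0.111, -483.605], [0.0, 0.249, -0.968, 385.359], [0.0, 0.0, 0.0, 1.0]]
```

```bash
cat > plan.py <<'E'
import sys
from h import *
from scipy.spatial.transform import Rotation as R
# plan.py x y z yaw ... : tip position targets in sequence (twist first, then travel in tool axes)
s=env.state();p=np.array(s['ee_pos']);yaw=s['ee_rot'][2]
print('t',round(s['time_s'],1),'tcp',np.round(p,1),'rot',np.round(s['ee_rot'],1),'w',round(s['gripper_width'],1),'F',np.round(s['force'],1),'q6',round(s['qpos'][5]))
a=[v for v in sys.argv[1:]]
for i in range(0,len(a),4):
    t=[float(v) if v!='-' else None for v in a[i:i+4]]
    ny=yaw if t[3] is None else t[3]
    g=np.array([p[k] if t[k] is None else t[k]+(191 if k==2 else 0) for k in range(3)])
    d=R.from_euler('xyz',[180,0,ny],degrees=True).inv().apply(g-p)/1000
    print('twist',round(-np.radians(ny-yaw),3),'travel',np.round(d,4),'rows>=',int(np.ceil(max(np.linalg.norm(d)/.0415,abs(ny-yaw)/7.1))))
    p,yaw=g,ny
E
python3 plan.py 573 -376 100 65 573 -376 5 65
```

```text
t 1.4 tcp [ 255.2 -515.3  404.8] rot [180.   -0.   26.3] w 91.0 F [-0.  -0.3 -0.4] q6 -1
twist -0.675 travel [0.2605 0.2292 0.1138] rows>= 9
twist -0.0 travel [ 0.    -0.     0.095] rows>= 3
```

```bash
python3 -m handwheel '[{"gripper":80,"travel":[0,0,0],"twist":-0.1125},{"gripper":80,"travel":[0,0,0],"twist":-0.1125},{"gripper":80,"travel":[0,0,0],"twist":-0.1125},{"gripper":80,"travel":[0,0,0],"twist":-0.1125},{"gripper":80,"travel":[0,0,0],"twist":-0.1125}]' 25
python3 -m handwheel '[{"gripper":80,"travel":[0,0,0],"twist":-0.1125},{"gripper":80,"travel":[0.026,0.023,0.0114],"twist":0},{"gripper":80,"travel":[0.026,0.023,0.0114],"twist":0},{"gripper":80,"travel":[0.026,0.023,0.0114],"twist":0},{"gripper":80,"travel":[0.026,0.023,0.0114],"twist":0}]'
python3 -m handwheel '[{"gripper":80,"travel":[0.026,0.023,0.0114],"twist":0},{"gripper":80,"travel":[0.026,0.023,0.0114],"twist":0},{"gripper":80,"travel":[0.026,0.023,0.0114],"twist":0},{"gripper":80,"travel":[0.026,0.023,0.0114],"twist":0},{"gripper":80,"travel":[0.026,0.023,0.0114],"twist":0}]'
python3 -m handwheel '[{"gripper":80,"travel":[0.026,0.023,0.0114],"twist":0},{"gripper":80,"travel":[0,0,0],"twist":0},{"gripper":80,"travel":[0,0,0],"twist":0}]'
python3 plan.py 573 -376 100 65
cat > wq.py <<'E'
import sys
from plaq import *
f=grab('wrist',sys.argv[1])
for o in plaques(f,f['frame']):
    if o[3]>30: print(np.round(o,1))
E
python3 wq.py w1.png
```

```text
time_s: 1.77
ee_pos: [255.2, -515.3, 404.8]
ee_rot: [180.0, 0.0, 58.9]
force: [-1.2, -0.3, 0.4]
gripper_width: 72.6
time_s: 2.18
ee_pos: [383.6, -459.3, 358.9]
ee_rot: [180.0, 0.0, 65.0]
force: [0.1, -1.1, 0.6]
gripper_width: 73.2
time_s: 2.6
ee_pos: [543.2, -389.7, 301.6]
ee_rot: [180.0, 0.0, 65.0]
force: [-0.5, 0.3, 0.4]
gripper_width: 72.8
time_s: 2.85
ee_pos: [574.8, -375.5, 289.3]
ee_rot: [-179.9, -0.0, 65.2]
force: [-0.3, 0.1, -0.4]
gripper_width: 73.0
t 2.9 tcp [ 574.8 -375.5  289.3] rot [-179.9   -0.    65.2] w 73.0 F [-0.3  0.1 -0.4] q6 -9
twist 0.003 travel [-0.0012 -0.0014 -0.0017] rows>= 1
[ 572.8 -375.3   71.    45.3   66.4]
[ 472.  -252.7   70.7   45.6   70.5]
[ 603.2 -229.2   54.9   54.9   42.1]
```

View pics/w1.png

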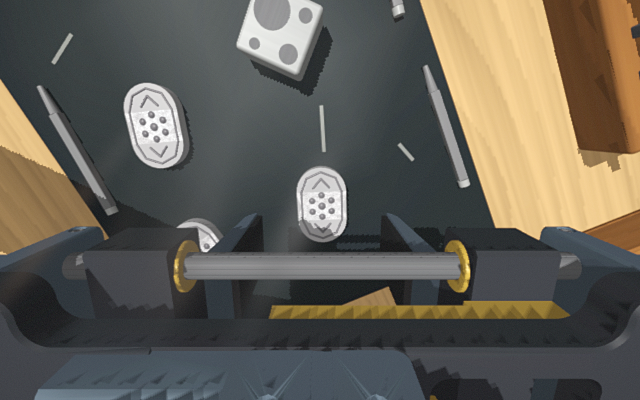

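Centre silver plaque at (322,205), lying straight between the jaws. Going down for it.

```bash
python3 -m handwheel '[{"gripper":80,"travel":[-0.001,-0.0014,0.03],"twist":0},{"gripper":80,"travel":[0,0,0.03],"twist":0},{"gripper":80,"travel":[0,0,0.02],"twist":0},{"gripper":80,"travel":[0,0,0.013],"twist":0},{"gripper":80,"travel":[0,0,0],"twist":0}]'
python3 -m handwheel '[{"gripper":20,"travel":[0,0,0],"twist":0},{"gripper":20,"travel":[0,0,0],"twist":0},{"gripper":20,"travel":[0,0,0],"twist":0},{"gripper":20,"travel":[0,0,0],"twist":0},{"gripper":20,"travel":[0,0,0],"twist":0}]' 30
python3 -m handwheel '[{"gripper":20,"travel":[0,0,0],"twist":0},{"gripper":20,"travel":[0,0,0],"twist":0},{"gripper":20,"travel":[0,0,-0.02],"twist":0},{"gripper":20,"travel":[0,0,-0.03],"twist":0},{"gripper":20,"travel":[0,0,0],"twist":0}]'
python3 plan.py - - 240 -  300 100 240 -
```

```text
time_s: 3.32
ee_pos: [570.3, -377.7, 196.1]
ee_rot: [-179.8, -0.0, 64.9]
force: [-0.7, 0.3, 0.2]
gripper_width: 72.9
time_s: 3.73
ee_pos: [572.0, -377.3, 199.0]
ee_rot: [179.9, 0.0, 65.0]
force: [-0.4, -1.0, 2.2]
gripper_width: 44.1
time_s: 4.15
ee_pos: [573.1, -377.8, 252.8]
ee_rot: [179.5, 0.1, 65.0]
force: [1.3, -1.0, -0.2]
gripper_width: 43.9
t 4.2 tcp [ 573.1 -377.8  252.8] rot [1.795e+02 1.000e-01 6.500e+01] w 43.9 F [ 1.3 -1.  -0.2] q6 -9
twist -0.0 travel [ 0.      0.     -0.1782] rows>= 5
twist -0.0 travel [ 0.3178 -0.4493 -0.    ] rows>= 14
```

```bash
python3 -m handwheel '[{"gripper":20,"travel":[0,0,-0.036],"twist":0},{"gripper":20,"travel":[0,0,-0.036],"twist":0},{"gripper":20,"travel":[0,0,-0.036],"twist":0},{"gripper":20,"travel":[0,0,-0.036],"twist":0},{"gripper":20,"travel":[0,0,-0.036],"twist":0}]'
python3 plan.py 440 140 240 -
```

```text
time_s: 4.57
ee_pos: [571.5, -376.8, 428.5]
ee_rot: [-179.9, -0.0, 65.0]
force: [0.4, 0.1, -1.2]
gripper_width: 43.7
t 4.6 tcp [ 571.5 -376.8  428.5] rot [-179.9   -0.    65. ] w 43.7 F [ 0.4  0.1 -1.2] q6 -9
twist -0.0 travel [ 0.4129 -0.3374 -0.0025] rows>= 13
```

```bash
for i in 1; do python3 -m handwheel '[{"gripper":20,"travel":[0.0275,-0.0225,0],"twist":0},{"gripper":20,"travel":[0.0275,-0.0225,0],"twist":0},{"gripper":20,"travel":[0.0275,-0.0225,0],"twist":0},{"gripper":20,"travel":[0.0275,-0.0225,0],"twist":0},{"gripper":20,"travel":[0.0275,-0.0225,0],"twist":0}]'
python3 -m handwheel '[{"gripper":20,"travel":[0.0275,-0.0225,0],"twist":0},{"gripper":20,"travel":[0.0275,-0.0225,0],"twist":0},{"gripper":20,"travel":[0.0275,-0.0225,0],"twist":0},{"gripper":20,"travel":[0.0275,-0.0225,0],"twist":0},{"gripper":20,"travel":[0.0275,-0.0225,0],"twist":0}]'
python3 -m handwheel '[{"gripper":20,"travel":[0.0275,-0.0225,0],"twist":0},{"gripper":20,"travel":[0.0275,-0.0225,0],"twist":0},{"gripper":20,"travel":[0.0275,-0.0225,0],"twist":0},{"gripper":20,"travel":[0.0275,-0.0225,0],"twist":0},{"gripper":20,"travel":[0.0275,-0.0225,0],"twist":0}]'
python3 -m handwheel '[{"gripper":20,"travel":[0,0,0],"twist":0},{"gripper":20,"travel":[0,0,0],"twist":0}]'; done
cat > drum.py <<'E'
import sys
from h import *
f=grab('wrist',sys.argv[1])
for n,z in dict(drum_floor=26,drum_mouth=150,cover_handle=180,cover_pivot=180,nut_mid=181,switch_grip=117).items():
    for d in env.pinpoint('wrist',n)[:2]: print(n,round(d['confidence'],2),np.round(d['uv']),np.round(ray(f,d['uv'],z),1))
E
python3 drum.py w2.png; python3 plan.py 480 228 240 -
```

```text
time_s: 4.98
ee_pos: [527.0, -203.4, 426.8]
ee_rot: [-179.9, -0.0, 65.0]
force: [1.3, 0.4, -0.9]
gripper_width: 43.7
time_s: 5.4
ee_pos: [483.0, -31.2, 427.0]
ee_rot: [-179.9, 0.0, 65.0]
force: [1.5, 0.7, -0.8]
gripper_width: 44.1
time_s: 5.82
ee_pos: [439.0, 140.9, 427.1]
ee_rot: [-180.0, 0.0, 65.0]
force: [0.7, 0.4, -2.0]
gripper_width: 43.7
time_s: 5.98
ee_pos: [439.4, 140.8, 427.1]
ee_rot: [-180.0, 0.1, 65.2]
force: [0.2, -0.5, -0.8]
gripper_width: 43.8
drum_floor 0.68 [573. 193.] [737.6 -17.5  26. ]
drum_floor 0.17 [324. 236.] [407.5  66.4  26. ]
drum_mouth 0.95 [332.  87.] [488.2 228.2 150. ]
nut_mid 0.8 [368. 204.] [476.1 132.8 181. ]
nut_mid 0.55 [498. 286.] [550.   17.5 181. ]
t 6.3 tcp [440.3 138.5 427.7] rot [180.    0.   64.9] w 43.3 F [-0.9 -0.3 -1.1] q6 41
twist -0.0 travel [ 0.0979 -0.0021 -0.0033] rows>= 3
```

View pics/w2.png

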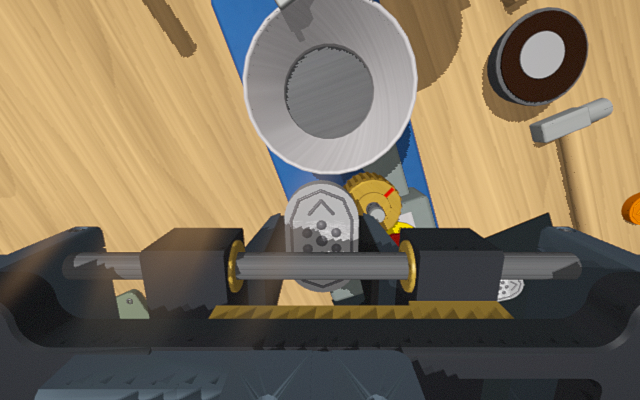

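Rim centred near (330,86) and floor near (330,91), which gives the drum axis at about (488,229). The plaque is held, and the nut shows at (372,205).

```bash
python3 -m handwheel '[{"gripper":20,"travel":[0.034,0.0017,0],"twist":0},{"gripper":20,"travel":[0.034,0.0017,0],"twist":0},{"gripper":20,"travel":[0.034,0.0017,0],"twist":0},{"gripper":20,"travel":[0,0,0],"twist":0},{"gripper":20,"travel":[0,0,0.03],"twist":0}]'
python3 -m handwheel '[{"gripper":20,"travel":[0,0,0.03],"twist":0},{"gripper":20,"travel":[0,0,0.03],"twist":0},{"gripper":20,"travel":[0,0,0],"twist":0},{"gripper":20,"travel":[0,0,0],"twist":0},{"gripper":20,"travel":[0,0,0],"twist":0}]'
python3 plan.py 488 229 145 65
```

```text
time_s: 6.75
ee_pos: [490.1, 231.1, 402.0]
ee_rot: [179.5, -0.5, 65.1]
force: [0.5, 0.2, -0.5]
gripper_width: 43.6
time_s: 7.17
ee_pos: [488.5, 229.5, 339.3]
ee_rot: [179.9, -0.1, 65.0]
force: [-0.6, -0.4, -1.1]
gripper_width: 44.0
t 7.2 tcp [488.5 229.5 339.3] rot [ 1.799e+02 -1.000e-01  6.500e+01] w 44.0 F [-0.6 -0.4 -1.1] q6 49
twist -0.0 travel [-0.0007 -0.0003  0.0033] rows>= 1
```

Release, rise, back off to the viewing spot.

```bash
python3 -m handwheel '[{"gripper":70,"travel":[0,0,0],"twist":0},{"gripper":70,"travel":[0,0,0],"twist":0},{"gripper":70,"travel":[0,0,0],"twist":0},{"gripper":70,"travel":[0,0,-0.03],"twist":0},{"gripper":70,"travel":[0,0,-0.03],"twist":0}]'
python3 -m handwheel '[{"gripper":70,"travel":[0,0,-0.03],"twist":0},{"gripper":70,"travel":[-0.034,0,0],"twist":0},{"gripper":70,"travel":[-0.034,0,0],"twist":0},{"gripper":70,"travel":[-0.034,0,0],"twist":0},{"gripper":70,"travel":[0,0,0],"twist":0}]'
python3 drum.py w3.png; python3 plaq.py; python3 plan.py 472 -253 90 67 450 -373 90 100 611 -124 90 -9
```

```text
time_s: 7.58
ee_pos: [487.4, 229.5, 397.9]
ee_rot: [-179.9, 0.1, 65.0]
force: [0.5, 0.3, 1.2]
gripper_width: 63.8
time_s: 8.0
ee_pos: [442.0, 133.9, 428.9]
ee_rot: [180.0, 0.1, 64.9]
force: [-0.4, -0.6, 0.8]
gripper_width: 64.0
drum_mouth 0.83 [323.  82.] [486.9 227.8 150. ]
nut_mid 0.6 [358. 194.] [474.2 136.1 181. ]
top [ 451. -373.   62.   40.   89.]
top [ 476. -254.   62.   41.   73.]
top [ 602. -247.   45.   24.  -31.]
top [ 615. -126.   64.   41.   -1.]
scene [ 702. -360.  110.    7.   89.]
scene [ 704. -204.  117.    8.   83.]
scene [ 585. -232.   53.   51.   43.]
scene [ 611. -123.   72.   46.  -10.]
scene [ 449. -372.   70.   48.  -80.]
scene [ 473. -254.   71.   45.   63.]
scene [ 396. -271.   67.    7.   86.]
t 8.4 tcp [445.  137.9 427.5] rot [-180.     0.    65.1] w 64.2 F [-0.2  0.1 -1.3] q6 41
twist -0.034 travel [-0.3493  0.1776  0.1465] rows>= 11
twist -0.576 travel [-0.1144 -0.0425 -0.    ] rows>= 5
twist 1.902 travel [ 0.1201 -0.2711 -0.    ] rows>= 16
```

View pics/w3.png

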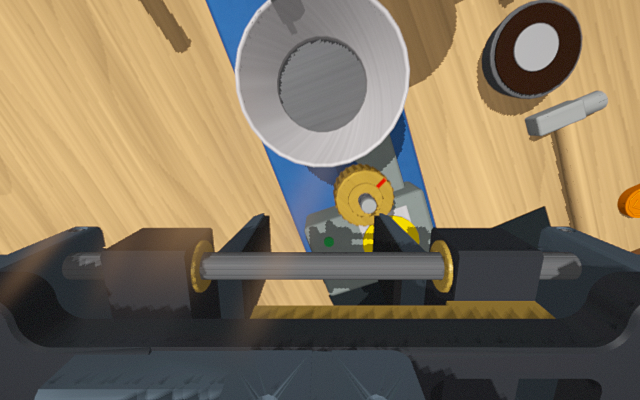

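The drum floor shows no obvious plaque at (322,84). I'll check in an enlarged crop and the scene picture.

```bash
python3 - <<'E'
from h import *
a=cv2.imread('pics/w3.png')[0:180,220:430]
f=grab('scene');b=cv2.cvtColor(f['frame'],cv2.COLOR_RGB2BGR)[90:230,320:500]
cv2.imwrite('pics/c.png',np.hstack([cv2.resize(a,(400,343),interpolation=3),cv2.resize(b,(400,343),interpolation=3)]))
E
```

```text
(no output)
```

View pics/c.png

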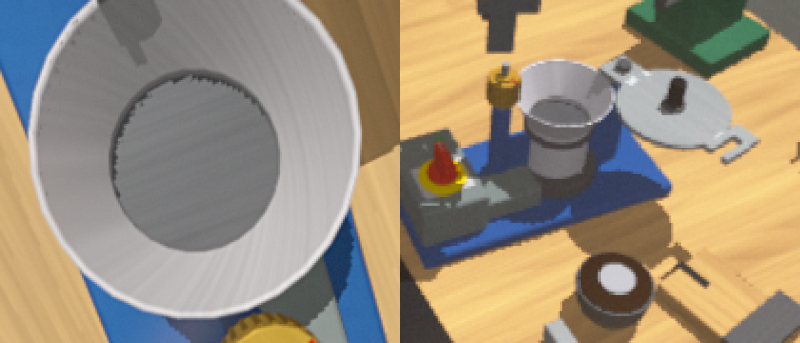

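```bash
python3 - <<'E'
from h import *
for c in ['wrist','top','scene']:
    f=grab(c,'d_%s.png'%c)
    for d in env.trace(c,'plaque1_mid'): print(c,round(d['confidence'],2),np.round(d['uv']),np.round(ray(f,d['uv'],9)),d['pixels'].sum())
a=[cv2.imread('pics/%s.png'%n) for n in('w2','w3')]
b=np.hstack([a[0][0:180,235:435],a[1][0:180,228:428]])
b=cv2.convertScaleAbs(cv2.resize(b,(800,360),interpolation=3),alpha=1.6)
cv2.imwrite('pics/e.png',b)
for n,u in(('w2',(330,91)),('w3',(322,84))):
    p=cv2.imread('pics/%s.png'%n)[u[1]-30:u[1]+31,u[0]-30:u[0]+31].astype(float); print(n,p.mean(),p.std())
f=grab('wrist')
for p in [(488,229,150),(488,229,110),(488,229,26),(531,229,110),(488,272,110),(531,229,26),(488,272,26),(445,229,26),(488,186,26)]: print(p,np.round(proj(f,p)))
E
```

```text
wrist 0.65 [572. 147.] [768.  32.   9.] 4233
wrist 0.61 [628. 206.] [821. -84.   9.] 623
top 0.69 [325. 147.] [851. -95.   9.] 176
top 0.57 [337. 210.] [ 607. -134.    9.] 191
scene 0.75 [313. 222.] [ 615. -115.    9.] 300
scene 0.6 [357. 281.] [844. -97.   9.] 389
w2 117.32536056615605 2.92392556625277
w3 121.64167338529069 2.986827864419798
(488, 229, 150) [323.  86.]
(488, 229, 110) [323.  91.]
(488, 229, 26) [323.  99.]
(531, 229, 110) [364.  71.]
(488, 272, 110) [304.  47.]
(531, 229, 26) [355.  83.]
(488, 272, 26) [308.  65.]
(445, 229, 26) [292. 114.]
(488, 186, 26) [337. 131.]
```

View pics/e.png

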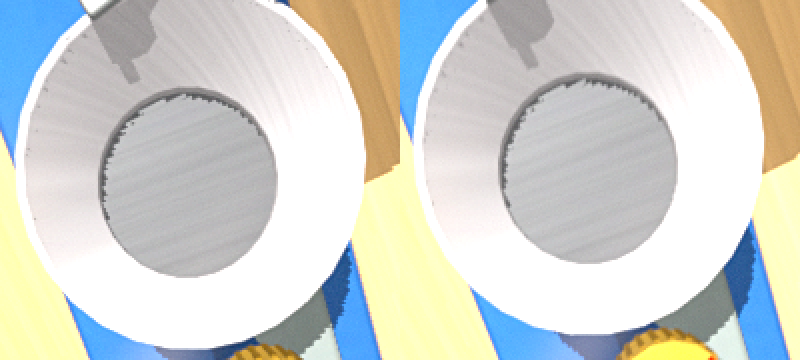

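```bash
python3 - <<'E'
from h import *
a=cv2.imread('pics/d_top.png')[110:330,120:420];b=cv2.imread('pics/top0.png')[110:330,120:420]
cv2.imwrite('pics/g.png',cv2.resize(a,(790,580),interpolation=3))
d=cv2.absdiff(a,b).max(2)>40
n,l,s,c=cv2.connectedComponentsWithStats(cv2.morphologyEx(d.astype(np.uint8),cv2.MORPH_OPEN,np.ones((2,2))))
for i in range(1,n): print(s[i],c[i].round())
E
```

```text
[275 101  19  14 207] [284. 108.]
[131 106  11   6  43] [135. 109.]
[  94  111   66  109 3855] [127. 176.]
[182 111  13   7  56] [189. 114.]
[145 112   9  11  43] [150. 117.]
[ 90 119   7   6  25] [ 93. 122.]
[156 118  29  41 709] [171. 140.]
[181 118   4   3   9] [182. 119.]
[102 124  23  10 104] [112. 128.]
[ 90 127   2   2   4] [ 90. 128.]
[ 99 138   2   2   4] [100. 138.]
[194 145   2   4   8] [194. 146.]
[240 156   8   2  16] [244. 156.]
[ 210  165   58   44 1520] [240. 184.]
[269 187  31  33 654] [287. 203.]
[207 210  32  10 188] [226. 216.]
```

View pics/g.png

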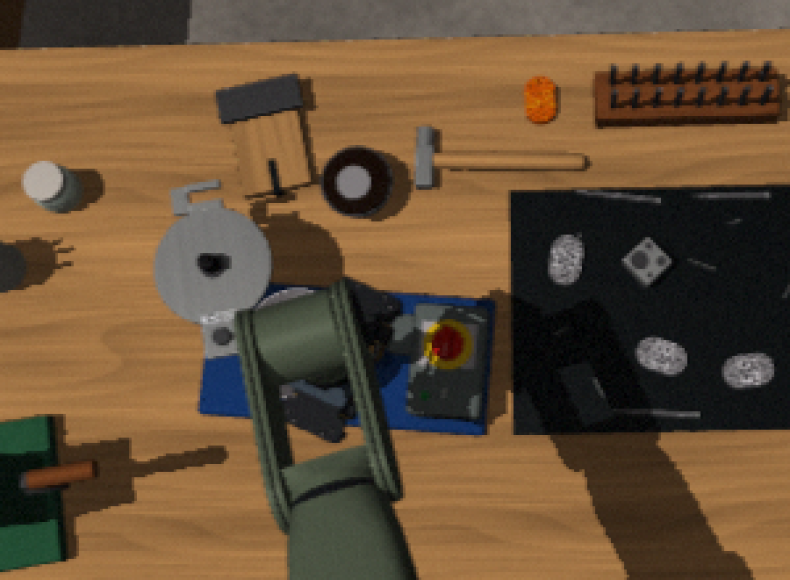

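No stray plaque anywhere and three remain on the mat, so the first went into the well, where a uniform grey surface seems to hide it. Next: P2.

```bash
python3 -m handwheel '[{"gripper":80,"travel":[-0.032,0.0162,0],"twist":-0.034},{"gripper":80,"travel":[-0.032,0.0162,0],"twist":0},{"gripper":80,"travel":[-0.032,0.0162,0],"twist":0},{"gripper":80,"travel":[-0.032,0.0162,0],"twist":0},{"gripper":80,"travel":[-0.032,0.0162,0],"twist":0}]'
python3 -m handwheel '[{"gripper":80,"travel":[-0.027,0.0138,0.021],"twist":0},{"gripper":80,"travel":[-0.027,0.0138,0.021],"twist":0},{"gripper":80,"travel":[-0.027,0.0138,0.021],"twist":0},{"gripper":80,"travel":[-0.027,0.0138,0.021],"twist":0},{"gripper":80,"travel":[-0.027,0.0138,0.021],"twist":0}]'
python3 -m handwheel '[{"gripper":80,"travel":[-0.027,0.0138,0.021],"twist":0},{"gripper":80,"travel":[-0.027,0.0138,0.021],"twist":0},{"gripper":80,"travel":[0,0,0],"twist":0},{"gripper":80,"travel":[0,0,0],"twist":0}]'
python3 wq.py w4.png; python3 plan.py 472 -253 5 67
```

```text
time_s: 9.27
ee_pos: [455.1, -43.3, 427.9]
ee_rot: [180.0, -0.0, 67.0]
force: [0.4, -0.5, -0.2]
gripper_width: 73.0
time_s: 9.68
ee_pos: [465.8, -194.6, 322.0]
ee_rot: [180.0, -0.0, 66.9]
force: [-0.1, -0.9, -0.1]
gripper_width: 72.8
time_s: 10.02
ee_pos: [470.0, -254.7, 279.4]
ee_rot: [-179.8, -0.0, 66.8]
force: [0.4, -0.6, -0.2]
gripper_width: 73.1
[ 444.6 -308.6  257.5   30.1  -23.6]
[ 473.2 -252.2   71.1   45.4   70.4]
[ 610.1 -237.8   65.5   56.8  -48. ]
t 10.1 tcp [ 470.2 -253.8  280.4] rot [-179.9   -0.    66.9] w 72.9 F [-0.3 -0.2  0.2] q6 -6
twist -0.002 travel [0.0014 0.0013 0.0844] rows>= 3
```

```bash
python3 -m handwheel '[{"gripper":80,"travel":[0.0026,0.0021,0.03],"twist":-0.04},{"gripper":80,"travel":[0,0,0.03],"twist":0},{"gripper":80,"travel":[0,0,0.015],"twist":0},{"gripper":80,"travel":[0,0,0.009],"twist":0},{"gripper":80,"travel":[0,0,0],"twist":0}]'
python3 -m handwheel '[{"gripper":20,"travel":[0,0,0],"twist":0},{"gripper":20,"travel":[0,0,0],"twist":0},{"gripper":20,"travel":[0,0,0],"twist":0},{"gripper":20,"travel":[0,0,0],"twist":0},{"gripper":20,"travel":[0,0,0],"twist":0}]' 30
python3 -m handwheel '[{"gripper":20,"travel":[0,0,0],"twist":0},{"gripper":20,"travel":[0,0,0],"twist":0},{"gripper":20,"travel":[0,0,-0.03],"twist":0},{"gripper":20,"travel":[0,0,-0.03],"twist":0},{"gripper":20,"travel":[0,0,-0.03],"twist":0}]'
python3 -m handwheel '[{"gripper":20,"travel":[0,0,-0.035],"twist":0},{"gripper":20,"travel":[0,0,-0.035],"twist":0},{"gripper":20,"travel":[0,0,-0.035],"twist":0},{"gripper":20,"travel":[0,0,-0.035],"twist":0},{"gripper":20,"travel":[0,0,0],"twist":0}]'
python3 plan.py 488 229 240 - - - 145 -
```

```text
time_s: 10.48
ee_pos: [473.2, -250.8, 196.1]
ee_rot: [-179.9, -0.0, 69.3]
force: [0.1, -0.7, 0.4]
gripper_width: 72.6
time_s: 10.9
ee_pos: [473.6, -252.1, 197.7]
ee_rot: [179.9, 0.0, 69.3]
force: [-1.7, 0.8, 4.1]
gripper_width: 43.5
time_s: 11.32
ee_pos: [472.9, -251.8, 287.1]
ee_rot: [-179.9, -0.0, 69.2]
force: [0.8, -1.1, -0.7]
gripper_width: 43.9
time_s: 11.73
ee_pos: [474.0, -252.4, 434.0]
ee_rot: [179.2, 0.1, 69.2]
force: [1.9, -0.3, 0.1]
gripper_width: 43.7
t 11.7 tcp [ 474.  -252.4  434. ] rot [1.792e+02 1.000e-01 6.920e+01] w 43.7 F [ 1.9 -0.3  0.1] q6 -9
twist -0.0 travel [ 0.4551 -0.1575  0.003 ] rows>= 12
twist -0.0 travel [ 0.    -0.     0.095] rows>= 3
```

```bash
python3 -m handwheel '[{"gripper":20,"travel":[0.035,-0.0121,0],"twist":0},{"gripper":20,"travel":[0.035,-0.0121,0],"twist":0},{"gripper":20,"travel":[0.035,-0.0121,0],"twist":0},{"gripper":20,"travel":[0.035,-0.0121,0],"twist":0},{"gripper":20,"travel":[0.035,-0.0121,0],"twist":0}]'
python3 -m handwheel '[{"gripper":20,"travel":[0.035,-0.0121,0],"twist":0},{"gripper":20,"travel":[0.035,-0.0121,0],"twist":0},{"gripper":20,"travel":[0.035,-0.0121,0],"twist":0},{"gripper":20,"travel":[0.035,-0.0121,0],"twist":0},{"gripper":20,"travel":[0.035,-0.0121,0],"twist":0}]'
python3 -m handwheel '[{"gripper":20,"travel":[0.035,-0.0121,0],"twist":0},{"gripper":20,"travel":[0.035,-0.0121,0],"twist":0},{"gripper":20,"travel":[0.035,-0.0121,0],"twist":0},{"gripper":20,"travel":[0,0,0.03],"twist":0},{"gripper":20,"travel":[0,0,0.03],"twist":0}]'
python3 -m handwheel '[{"gripper":20,"travel":[0,0,0.03],"twist":0},{"gripper":20,"travel":[0,0,0.003],"twist":0},{"gripper":20,"travel":[0,0,0],"twist":0},{"gripper":20,"travel":[0,0,0],"twist":0}]'
python3 plan.py 488 229 145 -
```

```text
time_s: 12.15
ee_pos: [478.1, -65.3, 426.0]
ee_rot: [-179.9, 0.0, 69.2]
force: [0.6, -0.0, -1.0]
gripper_width: 43.7
time_s: 12.57
ee_pos: [483.5, 119.9, 426.0]
ee_rot: [-179.9, 0.0, 69.3]
force: [0.6, -0.0, -1.0]
gripper_width: 43.8
time_s: 12.98
ee_pos: [487.3, 231.6, 366.5]
ee_rot: [179.8, -0.2, 69.5]
force: [1.1, 0.3, -1.5]
gripper_width: 44.0
time_s: 13.32
ee_pos: [487.8, 229.3, 334.6]
ee_rot: [179.9, -0.1, 69.2]
force: [0.8, 0.4, -0.5]
gripper_width: 44.0
t 13.3 tcp [487.8 229.3 334.6] rot [ 1.799e+02 -1.000e-01  6.920e+01] w 44.0 F [ 0.8  0.4 -0.5] q6 45
twist -0.0 travel [-0.0002  0.0003 -0.0014] rows>= 1
```

```bash
python3 -m handwheel '[{"gripper":70,"travel":[0,0,0],"twist":0},{"gripper":70,"travel":[0,0,0],"twist":0},{"gripper":70,"travel":[0,0,0],"twist":0},{"gripper":70,"travel":[0,0,-0.03],"twist":0},{"gripper":70,"travel":[0,0,-0.03],"twist":0}]'
python3 -m handwheel '[{"gripper":70,"travel":[0,0,-0.03],"twist":0},{"gripper":70,"travel":[-0.034,0,0],"twist":0},{"gripper":70,"travel":[-0.034,0,0],"twist":0},{"gripper":70,"travel":[0,0,0],"twist":0},{"gripper":70,"travel":[0,0,0],"twist":0}]'
python3 - <<'E'
from h import *
f=grab('wrist','w5.png')
a=cv2.imread('pics/w5.png')[0:240,180:480]
s=grab('scene','s5.png');b=cv2.imread('pics/s5.png')[90:250,300:500]
cv2.imwrite('pics/k.png',np.hstack([cv2.resize(a,(400,320),interpolation=3),cv2.resize(b,(400,320),interpolation=3)]))
E
python3 plan.py 450 -373 240 100
```

```text
time_s: 13.73
ee_pos: [487.0, 229.0, 394.0]
ee_rot: [-179.9, 0.1, 69.2]
force: [0.5, 0.0, 0.4]
gripper_width: 63.6
time_s: 14.15
ee_pos: [462.7, 164.7, 425.0]
ee_rot: [179.9, -0.1, 69.1]
force: [0.6, 0.7, 0.4]
gripper_width: 63.8
t 14.2 tcp [463.5 166.  424.4] rot [ 1.799e+02 -1.000e-01  6.920e+01] w 64.1 F [-0.7  0.8  0.3] q6 39
twist -0.537 travel [-0.5284 -0.1069 -0.0066] rows>= 13
```

View pics/k.png

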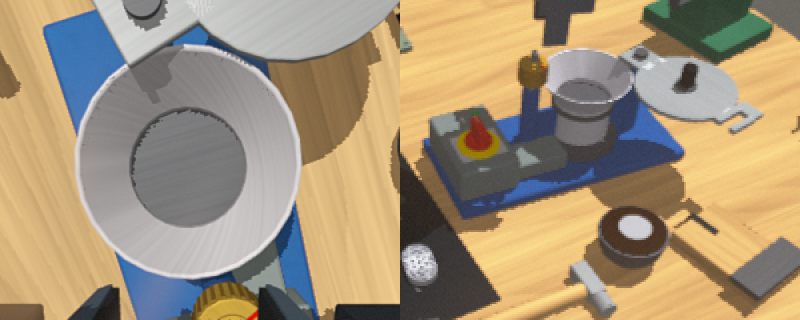

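No plaque stuck in the funnel or lying outside. On to P3.

```bash
python3 -m handwheel '[{"gripper":80,"travel":[0,0,0],"twist":-0.107},{"gripper":80,"travel":[0,0,0],"twist":-0.107},{"gripper":80,"travel":[0,0,0],"twist":-0.107},{"gripper":80,"travel":[0,0,0],"twist":-0.107},{"gripper":80,"travel":[0,0,0],"twist":-0.107}]'
python3 -m handwheel '[{"gripper":80,"travel":[-0.0377,-0.0076,0],"twist":0},{"gripper":80,"travel":[-0.0377,-0.0076,0],"twist":0},{"gripper":80,"travel":[-0.0377,-0.0076,0],"twist":0},{"gripper":80,"travel":[-0.0377,-0.0076,0],"twist":0},{"gripper":80,"travel":[-0.0377,-0.0076,0],"twist":0}]'
python3 -m handwheel '[{"gripper":80,"travel":[-0.0377,-0.0076,0],"twist":0},{"gripper":80,"travel":[-0.0377,-0.0076,0],"twist":0},{"gripper":80,"travel":[-0.0377,-0.0076,0],"twist":0},{"gripper":80,"travel":[-0.0377,-0.0076,0],"twist":0},{"gripper":80,"travel":[-0.0377,-0.0076,0],"twist":0}]'
python3 -m handwheel '[{"gripper":80,"travel":[-0.0377,-0.0076,0],"twist":0},{"gripper":80,"travel":[-0.0377,-0.0076,0],"twist":0},{"gripper":80,"travel":[-0.0377,-0.0076,0],"twist":0},{"gripper":80,"travel":[-0.0377,-0.0076,0],"twist":0},{"gripper":80,"travel":[0,0,0.035],"twist":0}]'
python3 -m handwheel '[{"gripper":80,"travel":[0,0,0.035],"twist":0},{"gripper":80,"travel":[0,0,0.035],"twist":0},{"gripper":80,"travel":[0,0,0.035],"twist":0},{"gripper":80,"travel":[0,0,0],"twist":0},{"gripper":80,"travel":[0,0,0],"twist":0}]'
python3 wq.py w6.png; python3 plaq.py; python3 plan.py 450 -373 5 100
```

```text
time_s: 14.67
ee_pos: [463.8, 166.8, 423.6]
ee_rot: [180.0, -0.0, 100.3]
force: [0.2, 0.1, -0.1]
gripper_width: 72.5
time_s: 15.08
ee_pos: [458.8, -27.4, 423.8]
ee_rot: [180.0, -0.0, 100.0]
force: [-0.6, -0.1, 0.8]
gripper_width: 73.3
time_s: 15.5
ee_pos: [454.0, -220.3, 423.8]
ee_rot: [179.9, 0.0, 100.0]
force: [0.3, -0.2, -0.4]
gripper_width: 73.0
time_s: 15.92
ee_pos: [451.5, -379.4, 394.1]
ee_rot: [179.4, 0.9, 99.7]
force: [0.7, -1.1, -0.1]
gripper_width: 72.8
time_s: 16.33
ee_pos: [450.0, -372.2, 282.3]
ee_rot: [-179.9, -0.2, 100.0]
force: [-0.0, 0.2, 0.7]
gripper_width: 72.9
[ 450.7 -372.3   71.5   45.5  -82.1]
[ 613.3 -233.6   71.3   59.8   41.9]
top [ 603. -246.   45.   19.  -35.]
top [ 612. -126.   53.   47.  -46.]
scene [ 702. -360.  110.    7.   89.]
scene [ 704. -204.  117.    8.   83.]
scene [ 586. -232.   53.   52.   42.]
scene [ 610. -124.   72.   46.   -9.]
scene [ 449. -372.   70.   48.  -80.]
scene [ 398. -246.  116.    7.   86.]
t 16.5 tcp [ 450.5 -373.   286.3] rot [179.8   0.2  99.9] w 73.2 F [0.4 0.  1. ] q6 -51
twist -0.001 travel [ 0.0001 -0.0005  0.0903] rows>= 3
```

```bash
python3 -m handwheel '[{"gripper":80,"travel":[0.0005,0,0.03],"twist":0.03},{"gripper":80,"travel":[0,0,0.03],"twist":0},{"gripper":80,"travel":[0,0,0.015],"twist":0},{"gripper":80,"travel":[0,0,0.011],"twist":0},{"gripper":80,"travel":[0,0,0],"twist":0}]'
python3 -m handwheel '[{"gripper":20,"travel":[0,0,0],"twist":0},{"gripper":20,"travel":[0,0,0],"twist":0},{"gripper":20,"travel":[0,0,0],"twist":0},{"gripper":20,"travel":[0,0,0],"twist":0},{"gripper":20,"travel":[0,0,0],"twist":0}]' 30
python3 -m handwheel '[{"gripper":20,"travel":[0,0,0],"twist":0},{"gripper":20,"travel":[0,0,0],"twist":0},{"gripper":20,"travel":[0,0,-0.03],"twist":0},{"gripper":20,"travel":[0,0,-0.03],"twist":0},{"gripper":20,"travel":[0,0,-0.03],"twist":0}]'
python3 -m handwheel '[{"gripper":20,"travel":[0,0,-0.035],"twist":0},{"gripper":20,"travel":[0,0,-0.035],"twist":0},{"gripper":20,"travel":[0,0,-0.035],"twist":0},{"gripper":20,"travel":[0,0,-0.035],"twist":0},{"gripper":20,"travel":[0,0,0],"twist":0}]'
python3 plan.py 488 229 240 - - - 145 -
```

```text
time_s: 16.9
ee_pos: [449.4, -372.1, 197.5]
ee_rot: [-180.0, -0.0, 98.2]
force: [-0.1, 0.5, -0.5]
gripper_width: 73.0
time_s: 17.32
ee_pos: [449.5, -372.3, 198.8]
ee_rot: [179.9, 0.1, 98.2]
force: [-0.7, -0.0, 3.5]
gripper_width: 43.6
time_s: 17.73
ee_pos: [448.8, -371.8, 288.0]
ee_rot: [-179.9, -0.1, 98.2]
force: [0.4, 0.7, -0.5]
gripper_width: 43.7
time_s: 18.15
ee_pos: [449.7, -372.5, 435.3]
ee_rot: [179.5, 0.6, 98.2]
force: [0.9, -0.4, -0.6]
gripper_width: 43.7
t 18.1 tcp [ 449.7 -372.5  435.3] rot [179.5   0.6  98.2] w 43.7 F [ 0.9 -0.4 -0.6] q6 -49
twist -0.0 travel [0.59   0.1236 0.0043] rows>= 15
twist -0.0 travel [ 0.    -0.     0.095] rows>= 3
```

```bash
python3 -m handwheel '[{"gripper":20,"travel":[0.0393,0.0082,0],"twist":0},{"gripper":20,"travel":[0.0393,0.0082,0],"twist":0},{"gripper":20,"travel":[0.0393,0.0082,0],"twist":0},{"gripper":20,"travel":[0.0393,0.0082,0],"twist":0},{"gripper":20,"travel":[0.0393,0.0082,0],"twist":0}]'
python3 -m handwheel '[{"gripper":20,"travel":[0.0393,0.0082,0],"twist":0},{"gripper":20,"travel":[0.0393,0.0082,0],"twist":0},{"gripper":20,"travel":[0.0393,0.0082,0],"twist":0},{"gripper":20,"travel":[0.0393,0.0082,0],"twist":0},{"gripper":20,"travel":[0.0393,0.0082,0],"twist":0}]'
python3 -m handwheel '[{"gripper":20,"travel":[0.0393,0.0082,0],"twist":0},{"gripper":20,"travel":[0.0393,0.0082,0],"twist":0},{"gripper":20,"travel":[0.0393,0.0082,0],"twist":0},{"gripper":20,"travel":[0.0393,0.0082,0],"twist":0},{"gripper":20,"travel":[0.0393,0.0082,0],"twist":0}]'
python3 -m handwheel '[{"gripper":20,"travel":[0,0,0.03],"twist":0},{"gripper":20,"travel":[0,0,0.03],"twist":0},{"gripper":20,"travel":[0,0,0.03],"twist":0},{"gripper":20,"travel":[0,0,0.004],"twist":0},{"gripper":20,"travel":[0,0,0],"twist":0}]'
python3 -m handwheel '[{"gripper":20,"travel":[0,0,0],"twist":0}]'
python3 plan.py 488 229 145 -
```

```text
time_s: 18.57
ee_pos: [461.2, -170.0, 426.8]
ee_rot: [-179.9, -0.0, 98.1]
force: [0.5, 1.4, -1.5]
gripper_width: 43.5
time_s: 18.98
ee_pos: [473.7, 30.5, 427.0]
ee_rot: [-179.9, 0.0, 98.2]
force: [-0.5, -0.5, -2.1]
gripper_width: 44.0
time_s: 19.4
ee_pos: [486.4, 230.9, 426.9]
ee_rot: [-179.9, 0.0, 98.2]
force: [0.7, 0.0, -0.7]
gripper_width: 43.5
time_s: 19.82
ee_pos: [486.3, 228.7, 331.5]
ee_rot: [-179.7, 0.1, 98.2]
force: [-0.4, -0.8, -1.1]
gripper_width: 43.7
time_s: 19.9
ee_pos: [487.4, 229.0, 334.5]
ee_rot: [179.9, -0.0, 98.2]
force: [-0.3, -0.5, -0.5]
gripper_width: 43.9
t 19.9 tcp [487.4 229.  334.5] rot [179.9  -0.   98.2] w 43.9 F [-0.3 -0.5 -0.5] q6 16
twist -0.0 travel [-0.0001  0.0006 -0.0015] rows>= 1
```

```bash
python3 -m handwheel '[{"gripper":70,"travel":[0,0,0],"twist":0},{"gripper":70,"travel":[0,0,0],"twist":0},{"gripper":70,"travel":[0,0,0],"twist":0},{"gripper":70,"travel":[0,0,-0.03],"twist":0},{"gripper":70,"travel":[0,0,-0.03],"twist":0}]'
python3 -m handwheel '[{"gripper":70,"travel":[0,0,-0.034],"twist":0},{"gripper":80,"travel":[0,0,0],"twist":-0.106},{"gripper":80,"travel":[0,0,0],"twist":-0.106},{"gripper":80,"travel":[0,0,0],"twist":-0.106},{"gripper":80,"travel":[0,0,0],"twist":-0.106}]'
python3 -m handwheel '[{"gripper":80,"travel":[0,0,0],"twist":-0.106},{"gripper":80,"travel":[0,0,0],"twist":-0.106},{"gripper":80,"travel":[0,0,0],"twist":-0.106},{"gripper":80,"travel":[0,0,0],"twist":-0.106},{"gripper":80,"travel":[0,0,0],"twist":-0.106}]'
python3 -m handwheel '[{"gripper":80,"travel":[0,0,0],"twist":-0.106},{"gripper":80,"travel":[0,0,0],"twist":-0.106},{"gripper":80,"travel":[0,0,0],"twist":-0.106},{"gripper":80,"travel":[0,0,0],"twist":0}]'
python3 plan.py 610 -124 240 171; python3 plaq.py|grep top
```

```text
time_s: 20.32
ee_pos: [486.6, 228.7, 394.0]
ee_rot: [-179.8, 0.0, 98.2]
force: [0.5, 0.5, -0.1]
gripper_width: 63.6
time_s: 20.73
ee_pos: [486.8, 228.8, 429.1]
ee_rot: [179.9, 0.0, 122.8]
force: [-0.3, 0.8, 0.8]
gripper_width: 73.1
time_s: 21.15
ee_pos: [486.8, 228.8, 428.8]
ee_rot: [179.9, 0.1, 153.1]
force: [-0.2, 0.4, 1.0]
gripper_width: 73.4
time_s: 21.48
ee_pos: [486.9, 228.8, 428.7]
ee_rot: [179.9, 0.1, 171.2]
force: [-0.6, 0.2, 0.8]
gripper_width: 72.7
t 21.5 tcp [486.9 228.8 428.7] rot [1.799e+02 1.000e-01 1.712e+02] w 72.7 F [-0.6  0.2  0.8] q6 -57
twist 0.003 travel [-0.1768 -0.3292 -0.0023] rows>= 10
top [ 604. -247.   49.   25.  -28.]
top [ 615. -126.   64.   41.   -1.]
```

```bash
python3 -m handwheel '[{"gripper":80,"travel":[-0.0177,-0.0329,0],"twist":0},{"gripper":80,"travel":[-0.0177,-0.0329,0],"twist":0},{"gripper":80,"travel":[-0.0177,-0.0329,0],"twist":0},{"gripper":80,"travel":[-0.0177,-0.0329,0],"twist":0},{"gripper":80,"travel":[-0.0177,-0.0329,0],"twist":0}]'
python3 -m handwheel '[{"gripper":80,"travel":[-0.0177,-0.0329,0],"twist":0},{"gripper":80,"travel":[-0.0177,-0.0329,0],"twist":0},{"gripper":80,"travel":[-0.0177,-0.0329,0],"twist":0},{"gripper":80,"travel":[-0.0177,-0.0329,0],"twist":0},{"gripper":80,"travel":[-0.0177,-0.0329,0],"twist":0}]'
python3 -m handwheel '[{"gripper":80,"travel":[0,0,0.036],"twist":0},{"gripper":80,"travel":[0,0,0.036],"twist":0},{"gripper":80,"travel":[0,0,0.036],"twist":0},{"gripper":80,"travel":[0,0,0.036],"twist":0},{"gripper":80,"travel":[0,0,0],"twist":0}]'
python3 -m handwheel '[{"gripper":80,"travel":[0,0,0],"twist":0}]'
python3 wq.py w7.png;python3 plaq.py; python3 plan.py 610 -124 5 171
```

```text
time_s: 22.0
ee_pos: [549.0, 51.1, 428.3]
ee_rot: [180.0, 0.1, 171.0]
force: [0.4, 0.6, -0.1]
gripper_width: 73.1
time_s: 22.42
ee_pos: [611.0, -125.5, 428.2]
ee_rot: [180.0, 0.1, 170.9]
force: [0.8, -0.4, 0.3]
gripper_width: 73.0
time_s: 22.83
ee_pos: [608.4, -123.2, 276.8]
ee_rot: [179.9, -0.8, 170.9]
force: [-1.4, 0.2, -0.4]
gripper_width: 73.3
time_s: 22.92
ee_pos: [610.6, -123.5, 282.8]
ee_rot: [180.0, -0.2, 171.0]
force: [0.5, -0.4, 0.1]
gripper_width: 72.7
[ 611.8 -123.3   70.4   44.2   -8.6]
scene [ 702. -360.  110.    7.   89.]
scene [ 704. -202.  112.    8.   83.]
scene [ 602. -114.   63.   37.   34.]
t 23.1 tcp [ 611.8 -123.7  286.8] rot [-180.     0.3  171. ] w 72.8 F [-0.2 -0.3  1.9] q6 -94
twist 0.001 travel [ 0.0017 -0.0006  0.0908] rows>= 3
```

```bash
python3 -m handwheel '[{"gripper":80,"travel":[0,0,0.03],"twist":0},{"gripper":80,"travel":[0,0,0.03],"twist":0},{"gripper":80,"travel":[0,0,0.015],"twist":0},{"gripper":80,"travel":[0,0,0.012],"twist":0},{"gripper":80,"travel":[0,0,0],"twist":0}]'
python3 -m handwheel '[{"gripper":20,"travel":[0,0,0],"twist":0},{"gripper":20,"travel":[0,0,0],"twist":0},{"gripper":20,"travel":[0,0,0],"twist":0},{"gripper":20,"travel":[0,0,0],"twist":0},{"gripper":20,"travel":[0,0,0],"twist":0}]' 30
python3 -m handwheel '[{"gripper":20,"travel":[0,0,0],"twist":0},{"gripper":20,"travel":[0,0,0],"twist":0},{"gripper":20,"travel":[0,0,-0.03],"twist":0},{"gripper":20,"travel":[0,0,-0.03],"twist":0},{"gripper":20,"travel":[0,0,-0.03],"twist":0}]'
python3 -m handwheel '[{"gripper":20,"travel":[0,0,-0.035],"twist":0},{"gripper":20,"travel":[0,0,-0.035],"twist":0},{"gripper":20,"travel":[0,0,-0.035],"twist":0},{"gripper":20,"travel":[0,0,-0.035],"twist":0},{"gripper":20,"travel":[0,0,0],"twist":0}]'
python3 plan.py 488 229 240 - - - 145 -
```

```text
time_s: 23.48
ee_pos: [610.8, -123.4, 196.4]
ee_rot: [-180.0, -0.0, 171.1]
force: [-0.2, 0.3, 0.1]
gripper_width: 73.0
time_s: 23.9
ee_pos: [611.0, -123.6, 197.9]
ee_rot: [-180.0, 0.1, 171.1]
force: [-0.0, 0.2, 3.1]
gripper_width: 43.7
time_s: 24.32
ee_pos: [610.3, -123.4, 286.7]
ee_rot: [180.0, -0.2, 171.1]
force: [1.1, -0.1, -2.3]
gripper_width: 43.3
time_s: 24.73
ee_pos: [611.4, -123.6, 434.6]
ee_rot: [-179.9, 0.8, 171.1]
force: [2.1, 0.2, -0.9]
gripper_width: 44.1
t 24.7 tcp [ 611.4 -123.6  434.6] rot [-179.9    0.8  171.1] w 44.1 F [ 2.1  0.2 -0.9] q6 -94
twist -0.0 travel [0.1766 0.3292 0.0036] rows>= 10
twist -0.0 travel [ 0.    -0.     0.095] rows>= 3
```

```bash
python3 -m handwheel '[{"gripper":20,"travel":[0.0177,0.0329,0],"twist":0},{"gripper":20,"travel":[0.0177,0.0329,0],"twist":0},{"gripper":20,"travel":[0.0177,0.0329,0],"twist":0},{"gripper":20,"travel":[0.0177,0.0329,0],"twist":0},{"gripper":20,"travel":[0.0177,0.0329,0],"twist":0}]'
python3 -m handwheel '[{"gripper":20,"travel":[0.0177,0.0329,0],"twist":0},{"gripper":20,"travel":[0.0177,0.0329,0],"twist":0},{"gripper":20,"travel":[0.0177,0.0329,0],"twist":0},{"gripper":20,"travel":[0.0177,0.0329,0],"twist":0},{"gripper":20,"travel":[0.0177,0.0329,0],"twist":0}]'
python3 -m handwheel '[{"gripper":20,"travel":[0,0,0.03],"twist":0},{"gripper":20,"travel":[0,0,0.03],"twist":0},{"gripper":20,"travel":[0,0,0.03],"twist":0},{"gripper":20,"travel":[0,0,0.002],"twist":0},{"gripper":20,"travel":[0,0,0],"twist":0}]'
python3 -m handwheel '[{"gripper":20,"travel":[0,0,0],"twist":0}]'
python3 plan.py 488 229 145 -
```

```text
time_s: 25.15
ee_pos: [547.8, 54.0, 425.7]
ee_rot: [-180.0, -0.1, 171.0]
force: [-0.1, 1.2, -1.5]
gripper_width: 43.9
time_s: 25.57
ee_pos: [485.8, 230.4, 425.8]
ee_rot: [-179.9, -0.1, 171.1]
force: [1.1, 0.3, -1.3]
gripper_width: 44.0
time_s: 25.98
ee_pos: [486.4, 228.8, 332.9]
ee_rot: [-179.8, -0.3, 171.1]
force: [0.5, -0.3, -1.1]
gripper_width: 43.7
time_s: 26.07
ee_pos: [487.5, 229.0, 335.7]
ee_rot: [180.0, 0.1, 171.1]
force: [-0.2, -0.1, 0.2]
gripper_width: 43.5
t 26.1 tcp [487.5 229.  335.7] rot [1.800e+02 1.000e-01 1.711e+02] w 43.5 F [-0.2 -0.1  0.2] q6 -57
twist -0.0 travel [-0.0005  0.     -0.0003] rows>= 1
```

```bash
python3 -m handwheel '[{"gripper":70,"travel":[0,0,0],"twist":0},{"gripper":70,"travel":[0,0,0],"twist":0},{"gripper":70,"travel":[0,0,0],"twist":0},{"gripper":70,"travel":[0,0,-0.035],"twist":0},{"gripper":70,"travel":[0,0,-0.035],"twist":0}]'
python3 -m handwheel '[{"gripper":70,"travel":[0,0,-0.035],"twist":0},{"gripper":70,"travel":[0,0,0],"twist":0.109},{"gripper":70,"travel":[0,0,0],"twist":0.109},{"gripper":70,"travel":[0,0,0],"twist":0.109},{"gripper":70,"travel":[0,0,0],"twist":0.109}]'
python3 -m handwheel '[{"gripper":70,"travel":[0,0,0],"twist":0.109},{"gripper":70,"travel":[0,0,0],"twist":0.109},{"gripper":70,"travel":[0,0,0],"twist":0.109},{"gripper":70,"travel":[0,0,0],"twist":0.109},{"gripper":70,"travel":[0,0,0],"twist":0.109}]'
python3 -m handwheel '[{"gripper":70,"travel":[0,0,0],"twist":0.109},{"gripper":70,"travel":[0,0,0],"twist":0.109},{"gripper":70,"travel":[0,0,0],"twist":0.109},{"gripper":70,"travel":[0,0,0],"twist":0.109},{"gripper":70,"travel":[-0.03,0,0],"twist":0}]'
python3 -m handwheel '[{"gripper":70,"travel":[0,0,-0.03],"twist":0},{"gripper":70,"travel":[0,0,0],"twist":0},{"gripper":70,"travel":[0,0,0],"twist":0}]'
python3 drum.py w8.png; python3 plan.py; python3 plaq.py
```

```text
time_s: 26.48
ee_pos: [486.6, 228.7, 404.8]
ee_rot: [-179.9, -0.2, 171.1]
force: [0.5, -0.0, 0.9]
gripper_width: 63.6
time_s: 26.9
ee_pos: [486.8, 228.8, 441.1]
ee_rot: [179.9, 0.1, 145.8]
force: [-0.4, 0.1, 0.3]
gripper_width: 64.1
time_s: 27.32
ee_pos: [486.9, 228.8, 440.8]
ee_rot: [179.9, 0.0, 114.5]
force: [-0.1, 0.2, -0.5]
gripper_width: 63.9
time_s: 27.73
ee_pos: [487.2, 201.4, 440.6]
ee_rot: [179.9, -0.2, 89.9]
force: [0.3, -0.4, -1.4]
gripper_width: 64.0
time_s: 27.98
ee_pos: [487.0, 198.8, 472.2]
ee_rot: [179.7, -0.1, 89.8]
force: [-0.0, 0.7, -0.4]
gripper_width: 63.8
drum_floor 0.62 [439.  41.] [645.1 377.3  26. ]
drum_mouth 0.84 [319. 167.] [485.6 226.8 150. ]
cover_handle 0.62 [439.  40.] [588.3 339.4 180. ]
cover_pivot 0.78 [330.  60.] [495.8 323.8 180. ]
nut_mid 0.97 [308. 261.] [473.6 135.6 181. ]
switch_grip 0.75 [322. 306.] [488.6  39.8 117. ]
t 28.3 tcp [486.9 199.2 469.2] rot [-179.9    0.    89.9] w 63.8 F [-0.  -1.1  0.2] q6 21
top [ 604. -245.   43.   29.  -46.]
scene [ 702. -360.  110.    7.   89.]
scene [ 704. -204.  117.    8.   83.]
scene [ 586. -232.   53.   52.   42.]
scene [ 398. -254.  100.    7.   86.]
```

View pics/w8.png

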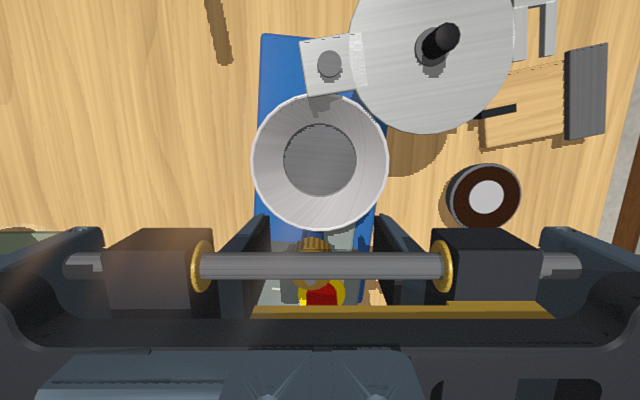

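```bash
python3 -m handwheel '[{"gripper":60,"travel":[0.018,0.0204,0],"twist":0},{"gripper":60,"travel":[0.018,0.0204,0],"twist":0},{"gripper":60,"travel":[0.018,0.0204,0],"twist":0},{"gripper":60,"travel":[0.018,0.0204,0],"twist":0},{"gripper":60,"travel":[0.018,0.0204,0],"twist":0}]' 10
python3 -m handwheel '[{"gripper":60,"travel":[0,0,0],"twist":0},{"gripper":60,"travel":[0,0,0],"twist":0}]'
python3 drum.py w9.png; python3 plan.py 589 340 168 90
python3 - <<'E'
import cv2;a=cv2.imread('pics/w9.png')[0:240];cv2.imwrite('pics/w9c.png',a)
E
```

```text
time_s: 28.85
ee_pos: [589.9, 289.7, 469.4]
ee_rot: [-180.0, 0.0, 89.9]
force: [-0.1, 0.5, -0.4]
gripper_width: 54.8
time_s: 29.02
ee_pos: [589.7, 289.6, 468.2]
ee_rot: [-179.9, 0.1, 89.9]
force: [-0.4, -0.6, -0.2]
gripper_width: 54.7
drum_mouth 0.94 [233. 247.] [489.7 228.5 150. ]
cover_handle 0.82 [320. 146.] [586.7 341.4 180. ]
cover_pivot 0.79 [218. 167.] [492.2 322.  180. ]
t 29.4 tcp [588.5 288.2 470.4] rot [180.   -0.   89.9] w 54.6 F [ 1.  -0.2 -0.1] q6 25
twist -0.002 travel [0.0518 0.0005 0.1114] rows>= 3
```

View pics/w9c.png

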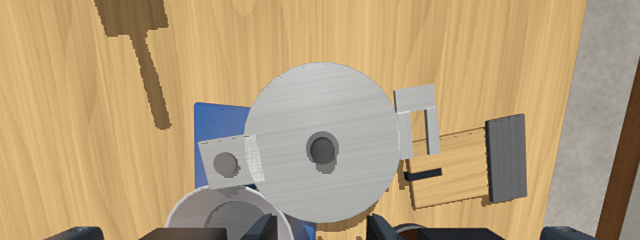

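Handle at (322,149), i.e. about (588,340); pivot bolt at (226,165). Gripping the peg.

```bash
python3 -m handwheel '[{"gripper":60,"travel":[0.026,0,0],"twist":0},{"gripper":60,"travel":[0.026,0,0.02],"twist":0},{"gripper":60,"travel":[0,0,0.03],"twist":0},{"gripper":60,"travel":[0,0,0.03],"twist":0},{"gripper":60,"travel":[0,0,0.02],"twist":0}]' 10
python3 -m handwheel '[{"gripper":60,"travel":[0,0,0.01],"twist":0},{"gripper":60,"travel":[0,0,0],"twist":0},{"gripper":5,"travel":[0,0,0],"twist":0},{"gripper":5,"travel":[0,0,0],"twist":0},{"gripper":5,"travel":[0,0,0],"twist":0}]' 12
python3 -m handwheel '[{"gripper":5,"travel":[0,0,0],"twist":0},{"gripper":5,"travel":[0,0,0],"twist":0},{"gripper":5,"travel":[0,0,0],"twist":0},{"gripper":5,"travel":[0,0,0],"twist":0}]'
python3 - <<'E'
from h import *
s=env.state();p=s['ee_pos'];c=np.array([496,323.5]);r=np.hypot(*(p[:2]-c));a0=np.arctan2(*(p[:2]-c)[::-1]);print(r,np.degrees(a0),p,s['gripper_width'],s['force'])
a1=np.arctan2(228.5-323.5,487.5-496)-0.02
R=94.5;A=np.linspace(a0,a1,21);P=c+R*np.c_[np.cos(A),np.sin(A)];P[0]=p[:2]
print(np.round(np.diff(P,axis=0)[:,::-1]/1000,4).tolist())
E
```

```text
time_s: 29.78
ee_pos: [588.2, 340.7, 367.1]
ee_rot: [-179.8, 0.1, 89.9]
force: [0.5, -0.3, -0.6]
gripper_width: 54.3
time_s: 30.2
ee_pos: [589.5, 340.8, 362.0]
ee_rot: [179.8, -0.1, 89.9]
force: [-0.1, -0.2, 0.2]
gripper_width: 37.6
time_s: 30.53
ee_pos: [589.5, 340.8, 360.7]
ee_rot: [179.9, -0.0, 89.9]
force: [1.1, -0.5, 2.6]
gripper_width: 21.9
95.03503771111039 10.466185111864624 [589.45387215 340.76360833 360.69368723] 21.880892662022234 [ 1.09070867 -0.5469489   2.5931661 ]
[[-0.0088, 0.0007], [-0.0088, 0.0004], [-0.0088, -0.0004], [-0.0087, -0.0013], [-0.0086, -0.0021], [-0.0083, -0.0028], [-0.008, -0.0036], [-0.0077, -0.0043], [-0.0072, -0.005], [-0.0067, -0.0057], [-0.0062, -0.0063], [-0.0055, -0.0068], [-0.0049, -0.0073], [-0.0042, -0.0077], [-0.0035, -0.0081], [-0.0027, -0.0084], [-0.0019, -0.0086], [-0.0011, -0.0087], [-0.0003, -0.0088], [0.0006, -0.0088]]
```

```bash
python3 -m handwheel '[{"gripper":5,"travel":[-0.0088,0.0006,0],"twist":0},{"gripper":5,"travel":[-0.0088,0.0004,0],"twist":0},{"gripper":5,"travel":[-0.0088,-0.0004,0],"twist":0},{"gripper":5,"travel":[-0.0087,-0.0013,0],"twist":0},{"gripper":5,"travel":[-0.0086,-0.0021,0],"twist":0}]' 15
python3 -m handwheel '[{"gripper":5,"travel":[-0.0083,-0.0028,0],"twist":0},{"gripper":5,"travel":[-0.008,-0.0036,0],"twist":0},{"gripper":5,"travel":[-0.0077,-0.0043,0],"twist":0},{"gripper":5,"travel":[-0.0072,-0.005,0],"twist":0},{"gripper":5,"travel":[-0.0067,-0.0057,0],"twist":0}]'
python3 plan.py
```

```text
time_s: 30.95
ee_pos: [587.0, 296.7, 360.7]
ee_rot: [179.8, -0.1, 89.9]
force: [4.9, 3.7, 3.4]
gripper_width: 21.4
time_s: 31.37
ee_pos: [567.2, 257.0, 360.6]
ee_rot: [179.4, 0.2, 89.9]
force: [14.0, -4.7, -0.3]
gripper_width: 21.6
t 31.4 tcp [567.2 257.  360.6] rot [179.4   0.2  89.9] w 21.6 F [14.  -4.7 -0.3] q6 24
```

```bash
python3 -m handwheel '[{"gripper":5,"travel":[-0.0072,-0.0043,0],"twist":0},{"gripper":5,"travel":[-0.0065,-0.0058,0],"twist":0},{"gripper":5,"travel":[-0.0049,-0.0073,0],"twist":0},{"gripper":5,"travel":[-0.0042,-0.0077,0],"twist":0},{"gripper":5,"travel":[-0.0035,-0.0081,0],"twist":0}]'
python3 plan.py
```

```text
time_s: 31.78
ee_pos: [533.9, 229.2, 360.6]
ee_rot: [179.4, 0.4, 89.9]
force: [9.9, -10.4, 2.4]
gripper_width: 21.4
t 31.8 tcp [533.9 229.2 360.6] rot [179.4   0.4  89.9] w 21.4 F [  9.9 -10.4   2.4] q6 23
```

```bash
python3 -m handwheel '[{"gripper":5,"travel":[-0.0025,-0.008,0],"twist":0},{"gripper":5,"travel":[-0.0025,-0.008,0],"twist":0},{"gripper":5,"travel":[-0.001,-0.008,0],"twist":0},{"gripper":5,"travel":[-0.0005,-0.008,0],"twist":0},{"gripper":5,"travel":[0,-0.008,0],"twist":0}]'
python3 plan.py
```

```text
time_s: 32.2
ee_pos: [492.1, 224.2, 360.4]
ee_rot: [179.8, 0.3, 89.9]
force: [5.0, -4.3, 3.9]
gripper_width: 21.6
t 32.2 tcp [492.1 224.2 360.4] rot [179.8   0.3  89.9] w 21.6 F [ 5.  -4.3  3.9] q6 24
```

```bash
python3 -m handwheel '[{"gripper":5,"travel":[0,-0.003,0],"twist":0},{"gripper":5,"travel":[0,-0.003,0],"twist":0},{"gripper":5,"travel":[0,-0.002,0],"twist":0},{"gripper":5,"travel":[0,0,0],"twist":0}]'
python3 -m handwheel '[{"gripper":5,"travel":[0,-0.002,0],"twist":0},{"gripper":5,"travel":[0,-0.002,0],"twist":0},{"gripper":5,"travel":[0,0,0],"twist":0}]'
python3 plan.py
```

```text
time_s: 32.53
ee_pos: [485.3, 224.7, 360.3]
ee_rot: [179.5, 0.2, 89.9]
force: [10.0, -3.9, 1.1]
gripper_width: 21.6
time_s: 32.78
ee_pos: [483.7, 224.6, 360.3]
ee_rot: [179.1, 0.2, 90.0]
force: [20.6, -5.9, -6.7]
gripper_width: 21.6
t 32.8 tcp [483.7 224.6 360.3] rot [179.1   0.2  90. ] w 21.6 F [20.6 -5.9 -6.7] q6 24
```

```bash
python3 -m handwheel '[{"gripper":60,"travel":[0,0.003,0],"twist":0},{"gripper":60,"travel":[0,0,0],"twist":0},{"gripper":60,"travel":[0,0,0],"twist":0},{"gripper":60,"travel":[0,0,-0.03],"twist":0},{"gripper":60,"travel":[0,0,-0.03],"twist":0}]'
python3 -m handwheel '[{"gripper":60,"travel":[-0.015,0,-0.035],"twist":0},{"gripper":60,"travel":[-0.035,0,-0.01],"twist":0},{"gripper":60,"travel":[-0.035,0,0],"twist":0},{"gripper":60,"travel":[-0.035,0,0],"twist":0},{"gripper":60,"travel":[-0.03,0,0],"twist":0}]'
python3 -m handwheel '[{"gripper":60,"travel":[0,0,0],"twist":0},{"gripper":60,"travel":[0,0,0],"twist":0}]'
python3 drum.py w10.png; python3 plan.py; python3 - <<'E'
import cv2;a=cv2.imread('pics/w10.png')[0:240];cv2.imwrite('pics/w10c.png',a)
E
```

```text
time_s: 33.2
ee_pos: [481.4, 226.0, 418.2]
ee_rot: [-179.6, 0.2, 89.9]
force: [0.8, 0.4, 0.5]
gripper_width: 51.6
time_s: 33.62
ee_pos: [480.9, 74.9, 464.6]
ee_rot: [-179.9, 0.1, 89.9]
force: [0.1, -0.5, -0.2]
gripper_width: 54.5
time_s: 33.78
ee_pos: [481.4, 75.4, 464.4]
ee_rot: [-179.9, 0.0, 89.7]
force: [0.6, -0.4, -0.5]
gripper_width: 54.8
drum_mouth 0.67 [327.  28.] [485.9 231.  150. ]
cover_handle 0.79 [327.  20.] [485.2 227.8 180. ]
nut_mid 0.55 [317. 140.] [476.4 132.3 181. ]
switch_grip 0.55 [330. 220.] [490.2  36.5 117. ]
t 34.1 tcp [482.2  77.5 464.6] rot [-180.    0.   90.] w 54.8 F [ 0.7 -0.1  0.1] q6 8
```

View pics/w10c.png

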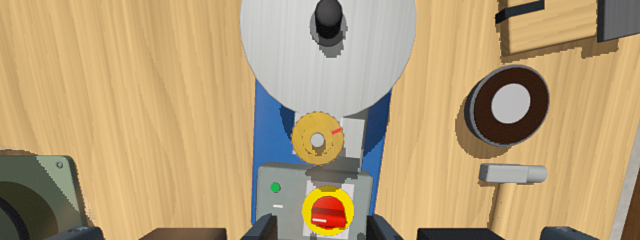

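```bash
python3 - <<'E'
from h import *
f=grab('wrist')
for uv,z in (((318,137),198),((317,141),217),((328,20),196),((328,210),117)): print(uv,z,ray(f,uv,z).round(1))
for d in env.trace('wrist','nut')[:1]:
    y,x=np.where(d['pixels']);print(x.min(),x.max(),y.min(),y.max())
E
python3 plan.py 476 133 230 - - - 166 -
```

```text
(318, 137) 198 [478.3 138.  198. ]
(317, 141) 217 [477.8 135.8 217. ]
(328, 20) 196 [486.2 225.2 196. ]
(328, 210) 117 [488.8  50.9 117. ]
290 343 114 168
t 34.2 tcp [482.2  77.2 464.6] rot [-180.    0.   90.] w 54.8 F [ 0.7 -0.1 -0. ] q6 8
twist -0.0 travel [ 0.0558 -0.0063  0.0436] rows>= 2
twist -0.0 travel [ 0.    -0.     0.064] rows>= 2
```

```bash
python3 -m handwheel '[{"gripper":75,"travel":[0.0294,-0.0024,0.0215],"twist":0},{"gripper":75,"travel":[0.0294,-0.0023,0.0215],"twist":0},{"gripper":75,"travel":[0,0,0],"twist":-0.115},{"gripper":75,"travel":[0,0,0],"twist":-0.115},{"gripper":75,"travel":[0,0,0],"twist":-0.115}]'
python3 -m handwheel '[{"gripper":75,"travel":[0,0,0],"twist":-0.12},{"gripper":75,"travel":[0,0,0],"twist":-0.12},{"gripper":75,"travel":[0,0,0],"twist":-0.12},{"gripper":75,"travel":[0,0,0],"twist":-0.12},{"gripper":75,"travel":[0,0,0],"twist":-0.12}]'
python3 -m handwheel '[{"gripper":75,"travel":[0,0,0],"twist":-0.12},{"gripper":75,"travel":[0,0,0],"twist":-0.12},{"gripper":75,"travel":[0,0,0],"twist":-0.12},{"gripper":75,"travel":[0,0,0],"twist":-0.12},{"gripper":75,"travel":[0,0,0],"twist":-0.12}]'
python3 -m handwheel '[{"gripper":75,"travel":[0,0,0],"twist":-0.12},{"gripper":75,"travel":[0,0,0],"twist":-0.12},{"gripper":75,"travel":[0,0,0],"twist":-0.12},{"gripper":75,"travel":[0,0,0],"twist":-0.12},{"gripper":75,"travel":[0,0,0],"twist":-0.12}]'
python3 -m handwheel '[{"gripper":75,"travel":[0,0,0],"twist":0},{"gripper":75,"travel":[0,0,0],"twist":0}]'
python3 plan.py 477.5 136 168 -
```

```text
time_s: 34.65
ee_pos: [477.5, 136.3, 421.2]
ee_rot: [-179.9, 0.0, 110.1]
force: [0.3, 0.8, 0.0]
gripper_width: 68.2
time_s: 35.07
ee_pos: [477.6, 135.7, 421.7]
ee_rot: [-180.0, -0.0, 144.4]
force: [0.3, -0.1, -0.4]
gripper_width: 68.2
time_s: 35.48
ee_pos: [477.6, 135.7, 421.7]
ee_rot: [-180.0, -0.0, 178.8]
force: [0.1, 0.1, 0.1]
gripper_width: 68.3
time_s: 35.9
ee_pos: [477.6, 135.7, 421.7]
ee_rot: [180.0, -0.0, -146.8]
force: [-0.0, -0.7, -0.8]
gripper_width: 68.3
time_s: 36.07
ee_pos: [477.6, 135.6, 421.7]
ee_rot: [-180.0, -0.0, -147.4]
force: [-0.8, -0.0, -0.2]
gripper_width: 68.2
t 36.1 tcp [477.6 135.6 421.7] rot [-180.    -0.  -147.4] w 68.2 F [-0.8 -0.  -0.2] q6 -108
twist -0.0 travel [-0.0001  0.0004  0.0627] rows>= 2
```

```bash
python3 -m handwheel '[{"gripper":75,"travel":[0,0,0.03],"twist":0},{"gripper":75,"travel":[0,0,0.02],"twist":0},{"gripper":75,"travel":[0,0,0.012],"twist":0},{"gripper":75,"travel":[0,0,0],"twist":0},{"gripper":75,"travel":[0,0,0],"twist":0}]'
python3 -m handwheel '[{"gripper":20,"travel":[0,0,0],"twist":0},{"gripper":20,"travel":[0,0,0],"twist":0},{"gripper":20,"travel":[0,0,0],"twist":0},{"gripper":20,"travel":[0,0,0],"twist":0},{"gripper":20,"travel":[0,0,0],"twist":0}]' 20
python3 -m handwheel '[{"gripper":20,"travel":[0,0,0],"twist":0},{"gripper":20,"travel":[0,0,0],"twist":0}]'
python3 plan.py; python3 -c "
from workcell import env;print(env.state()['torque'])"
```

```text
time_s: 36.48
ee_pos: [477.7, 135.5, 359.5]
ee_rot: [180.0, -0.1, -147.3]
force: [0.6, 0.5, 0.0]
gripper_width: 68.3
time_s: 36.9
ee_pos: [478.1, 134.9, 360.6]
ee_rot: [-179.8, 0.1, -147.2]
force: [1.6, -4.3, 2.7]
gripper_width: 43.6
time_s: 37.07
ee_pos: [478.2, 134.9, 360.6]
ee_rot: [-179.8, 0.1, -147.2]
force: [2.6, -4.8, 4.1]
gripper_width: 43.2
t 37.1 tcp [478.2 134.9 360.6] rot [-1.798e+02  1.000e-01 -1.472e+02] w 43.2 F [ 2.6 -4.8  4.1] q6 -108
[-0.66783434 -0.48512033 -0.0709715 ]
```

```bash
python3 -m handwheel '[{"gripper":20,"travel":[0,0,0.0001],"twist":0.11},{"gripper":20,"travel":[0,0,0.0001],"twist":0.11},{"gripper":20,"travel":[0,0,0.0001],"twist":0.11},{"gripper":20,"travel":[0,0,0.0001],"twist":0.11},{"gripper":20,"travel":[0,0,0.0001],"twist":0.11}]'
python3 -m handwheel '[{"gripper":20,"travel":[0,0,0.0001],"twist":0.11},{"gripper":20,"travel":[0,0,0.0001],"twist":0.11},{"gripper":20,"travel":[0,0,0.0001],"twist":0.11},{"gripper":20,"travel":[0,0,0.0001],"twist":0.11},{"gripper":20,"travel":[0,0,0.0001],"twist":0.11}]'
python3 -m handwheel '[{"gripper":20,"travel":[0,0,0.0001],"twist":0.11},{"gripper":20,"travel":[0,0,0.0001],"twist":0.11},{"gripper":20,"travel":[0,0,0.0001],"twist":0.11},{"gripper":20,"travel":[0,0,0.0001],"twist":0.11},{"gripper":20,"travel":[0,0,0.0001],"twist":0.11}]'
python3 plan.py; python3 -c "
from workcell import env;print(env.state()['torque'])"
```

```text
time_s: 37.48
ee_pos: [478.3, 134.5, 360.2]
ee_rot: [-179.8, 0.2, -179.0]
force: [2.0, -6.8, 3.4]
gripper_width: 43.5
time_s: 37.9
ee_pos: [478.2, 134.1, 359.8]
ee_rot: [-179.9, 0.3, 149.5]
force: [1.4, -9.4, 6.0]
gripper_width: 43.8
time_s: 38.32
ee_pos: [477.9, 133.8, 359.4]
ee_rot: [-180.0, 0.3, 118.0]
force: [0.3, -9.9, 8.3]
gripper_width: 43.8
t 38.3 tcp [477.9 133.8 359.4] rot [-180.     0.3  118. ] w 43.8 F [ 0.3 -9.9  8.3] q6 -13
[-1.7644056  -0.18736639  0.02953173]
```

```bash
python3 -m handwheel '[{"gripper":20,"travel":[-0.0022,-0.0011,-0.0005],"twist":0},{"gripper":20,"travel":[0,0,0.00005],"twist":0.11},{"gripper":20,"travel":[0,0,0.00005],"twist":0.11},{"gripper":20,"travel":[0,0,0.00005],"twist":0.11},{"gripper":20,"travel":[0,0,0.00005],"twist":0.11}]'
python3 -m handwheel '[{"gripper":20,"travel":[0,0,0.00005],"twist":0.11},{"gripper":20,"travel":[0,0,0.00005],"twist":0.11},{"gripper":20,"travel":[0,0,0.00005],"twist":0.11},{"gripper":20,"travel":[0,0,0.00005],"twist":0.11},{"gripper":20,"travel":[0,0,0.00005],"twist":0.11}]'
python3 -m handwheel '[{"gripper":20,"travel":[0,0,0.00005],"twist":0.11},{"gripper":20,"travel":[0,0,0.00005],"twist":0.11},{"gripper":20,"travel":[0,0,0.00005],"twist":0.11},{"gripper":20,"travel":[0,0,0.00005],"twist":0.11},{"gripper":20,"travel":[0,0,0.00005],"twist":0.11}]'
python3 -m handwheel '[{"gripper":20,"travel":[0,0,0.00005],"twist":0.11},{"gripper":20,"travel":[0,0,0.00005],"twist":0.11},{"gripper":20,"travel":[0,0,0.00005],"twist":0.11},{"gripper":20,"travel":[0,0,0.00005],"twist":0.11},{"gripper":20,"travel":[0,0,0.00005],"twist":0.11}]'
python3 -m handwheel '[{"gripper":20,"travel":[0,0,0.00005],"twist":0.11},{"gripper":20,"travel":[0,0,0.00005],"twist":0.11},{"gripper":20,"travel":[0,0,0],"twist":0.11},{"gripper":20,"travel":[0,0,0],"twist":0}]'
python3 plan.py; python3 -c "
from workcell import env;print(env.state()['torque'])"
```

```text
time_s: 38.73
ee_pos: [477.7, 132.7, 359.2]
ee_rot: [180.0, 0.0, 92.8]
force: [-0.6, -3.9, 4.8]
gripper_width: 43.3
time_s: 39.15
ee_pos: [477.3, 132.8, 358.8]
ee_rot: [-180.0, 0.0, 61.3]
force: [-1.5, -2.5, 5.1]
gripper_width: 43.8
time_s: 39.57
ee_pos: [477.0, 133.0, 358.5]
ee_rot: [-179.9, 0.1, 29.7]
force: [-3.2, -1.4, 6.6]
gripper_width: 43.4
time_s: 39.98
ee_pos: [476.9, 133.4, 358.1]
ee_rot: [-179.9, 0.2, -1.8]
force: [-2.6, -0.1, 5.0]
gripper_width: 43.2
time_s: 40.32
ee_pos: [476.9, 133.7, 358.0]
ee_rot: [-179.9, 0.2, -20.5]
force: [-3.9, 3.4, 5.7]
gripper_width: 43.2
t 40.3 tcp [476.9 133.7 358. ] rot [-179.9    0.2  -20.5] w 43.2 F [-3.9  3.4  5.7] q6 125
[ 0.51395772  0.67168582 -0.1015872 ]
```

```bash
python3 -m handwheel '[{"gripper":78,"travel":[0,0,0],"twist":0},{"gripper":78,"travel":[0,0,0],"twist":0},{"gripper":78,"travel":[0,0,0],"twist":0},{"gripper":78,"travel":[0,0,0],"twist":0},{"gripper":78,"travel":[0,0,0],"twist":-0.12}]'
python3 -m handwheel '[{"gripper":78,"travel":[0,0,0],"twist":-0.12},{"gripper":78,"travel":[0,0,0],"twist":-0.12},{"gripper":78,"travel":[0,0,0],"twist":-0.12},{"gripper":78,"travel":[0,0,0],"twist":-0.12},{"gripper":78,"travel":[0,0,0],"twist":-0.12}]'
python3 -m handwheel '[{"gripper":78,"travel":[0,0,0],"twist":-0.12},{"gripper":78,"travel":[0,0,0],"twist":-0.12},{"gripper":78,"travel":[0,0,0],"twist":-0.12},{"gripper":78,"travel":[0,0,0],"twist":-0.12},{"gripper":78,"travel":[0,0,0],"twist":-0.12}]'
python3 -m handwheel '[{"gripper":78,"travel":[0,0,0],"twist":-0.12},{"gripper":78,"travel":[0,0,0],"twist":-0.12},{"gripper":78,"travel":[0,0,0],"twist":-0.12},{"gripper":78,"travel":[0,0,0],"twist":-0.12},{"gripper":78,"travel":[0,0,0],"twist":-0.12}]'
python3 -m handwheel '[{"gripper":78,"travel":[0,0,0],"twist":-0.12},{"gripper":78,"travel":[0,0,0],"twist":-0.12},{"gripper":78,"travel":[0,0,0],"twist":-0.12},{"gripper":78,"travel":[0,0,0],"twist":-0.12},{"gripper":78,"travel":[0,0,0],"twist":-0.12}]'
python3 -m handwheel '[{"gripper":78,"travel":[0,0,0],"twist":-0.12},{"gripper":78,"travel":[0,0,0],"twist":-0.12},{"gripper":78,"travel":[0,0,0],"twist":-0.12},{"gripper":78,"travel":[0,0,0],"twist":-0.12},{"gripper":78,"travel":[0,0,0],"twist":-0.12}]'
python3 -m handwheel '[{"gripper":78,"travel":[0,0,0],"twist":-0.12},{"gripper":78,"travel":[0,0,0],"twist":-0.12},{"gripper":78,"travel":[0,0,0],"twist":-0.12},{"gripper":78,"travel":[0,0,0],"twist":-0.12},{"gripper":78,"travel":[0,0,0],"twist":-0.12}]'
python3 -m handwheel '[{"gripper":78,"travel":[0,0,0],"twist":-0.12},{"gripper":78,"travel":[0,0,0],"twist":-0.12},{"gripper":78,"travel":[0,0,0],"twist":-0.12},{"gripper":78,"travel":[0,0,0],"twist":0},{"gripper":78,"travel":[0,0,0],"twist":0}]'
python3 plan.py 477.5 133.5 167 -
```

```text
time_s: 40.73
ee_pos: [477.8, 132.8, 357.4]
ee_rot: [180.0, 0.0, -13.4]
force: [0.2, -0.3, 1.2]
gripper_width: 70.4
time_s: 41.15
ee_pos: [477.8, 132.8, 357.5]
ee_rot: [180.0, 0.0, 21.2]
force: [-1.1, -0.6, -0.5]
gripper_width: 71.3
time_s: 41.57
ee_pos: [477.8, 132.8, 357.4]
ee_rot: [-180.0, 0.0, 55.6]
force: [-0.9, 0.2, 1.0]
gripper_width: 71.4
time_s: 41.98
ee_pos: [477.8, 132.8, 357.5]
ee_rot: [-180.0, 0.0, 90.0]
force: [-0.4, 0.0, -0.1]
gripper_width: 71.3
time_s: 42.4
ee_pos: [477.8, 132.8, 357.5]
ee_rot: [-180.0, 0.0, 124.4]
force: [0.2, 0.2, -0.4]
gripper_width: 71.2
time_s: 42.82
ee_pos: [477.8, 132.8, 357.5]
ee_rot: [-180.0, -0.0, 158.7]
force: [0.8, -0.2, 0.1]
gripper_width: 71.0
time_s: 43.23
ee_pos: [477.8, 132.8, 357.5]
ee_rot: [-180.0, -0.0, -166.9]
force: [-0.1, 0.3, -0.6]
gripper_width: 70.9
time_s: 43.65
ee_pos: [477.8, 132.9, 357.5]
ee_rot: [-180.0, -0.0, -146.8]
force: [-0.3, -0.2, -1.2]
gripper_width: 70.8
t 43.6 tcp [477.8 132.9 357.5] rot [-180.    -0.  -146.8] w 70.8 F [-0.3 -0.2 -1.2] q6 -109
twist -0.0 travel [-0.0001  0.0007 -0.0005] rows>= 1
```

```bash
python3 -m handwheel '[{"gripper":20,"travel":[0,0.0005,0],"twist":0},{"gripper":20,"travel":[0,0,0],"twist":0},{"gripper":20,"travel":[0,0,0],"twist":0},{"gripper":20,"travel":[0,0,0],"twist":0},{"gripper":20,"travel":[0,0,0],"twist":0}]' 20
python3 -m handwheel '[{"gripper":20,"travel":[0,0,0],"twist":0},{"gripper":20,"travel":[0,0,0],"twist":0},{"gripper":20,"travel":[0,0,0.00005],"twist":0.11},{"gripper":20,"travel":[0,0,0.00005],"twist":0.11},{"gripper":20,"travel":[0,0,0.00005],"twist":0.11}]'
python3 -m handwheel '[{"gripper":20,"travel":[0,0,0.00005],"twist":0.11},{"gripper":20,"travel":[0,0,0.00005],"twist":0.11},{"gripper":20,"travel":[0,0,0.00005],"twist":0.11},{"gripper":20,"travel":[0,0,0.00005],"twist":0.11},{"gripper":20,"travel":[0,0,0.00005],"twist":0.11}]'
python3 -m handwheel '[{"gripper":20,"travel":[0,0,0.00005],"twist":0.11},{"gripper":20,"travel":[0,0,0.00005],"twist":0.11},{"gripper":20,"travel":[0,0,0.00005],"twist":0.11},{"gripper":20,"travel":[0,0,0.00005],"twist":0.11},{"gripper":20,"travel":[0,0,0.00005],"twist":0.11}]'
cat > tq.py <<'E'
from workcell import env
s=env.state();print(s['torque'].round(3),s['ee_rot'][2].round(2),s['effort'][5].round(3),s['qpos'][5].round(1),s['ee_pos'].round(1),s['force'].round(1))
E
python3 tq.py
```

```text
time_s: 44.07
ee_pos: [477.4, 133.5, 357.7]
ee_rot: [180.0, 0.0, -146.7]
force: [-0.1, 0.3, 0.2]
gripper_width: 43.5
time_s: 44.48
ee_pos: [477.3, 133.5, 357.5]
ee_rot: [180.0, -0.0, -165.9]
force: [-0.8, 1.3, 0.3]
gripper_width: 43.7
time_s: 44.9
ee_pos: [477.3, 133.7, 357.2]
ee_rot: [180.0, -0.0, 162.6]
force: [-1.8, 2.0, -1.1]
gripper_width: 43.7
time_s: 45.32
ee_pos: [477.4, 133.8, 356.8]
ee_rot: [180.0, -0.1, 131.1]
force: [-0.5, 2.3, -1.1]
gripper_width: 43.4
[ 0.5   -0.087  0.094] 131.1 -1.012 -26.8 [477.4 133.8 356.8] [-0.5  2.3 -1.1]
```

```bash
python3 -m handwheel '[{"gripper":20,"travel":[0,0,0.00005],"twist":0.11},{"gripper":20,"travel":[0,0,0.00005],"twist":0.11},{"gripper":20,"travel":[0,0,0.00005],"twist":0.11},{"gripper":20,"travel":[0,0,0.00005],"twist":0.11},{"gripper":20,"travel":[0,0,0.00005],"twist":0.11}]' >/dev/null; python3 tq.py
python3 -m handwheel '[{"gripper":20,"travel":[0,0,0.00005],"twist":0.11},{"gripper":20,"travel":[0,0,0.00005],"twist":0.11},{"gripper":20,"travel":[0,0,0.00005],"twist":0.11},{"gripper":20,"travel":[0,0,0.00005],"twist":0.11}]' >/dev/null; python3 tq.py
python3 -m handwheel '[{"gripper":20,"travel":[0,0,0.00005],"twist":0.11},{"gripper":20,"travel":[0,0,0.00005],"twist":0.11},{"gripper":20,"travel":[0,0,0.00005],"twist":0.11}]' >/dev/null; python3 tq.py
```

```text
[ 0.505 -0.152  0.047] 99.59 -1.012 4.7 [477.5 133.9 356.5] [ 0.5  3.3 -2.1]
[-0.022 -0.004  0.606] 74.51 -0.473 29.8 [477.5 133.4 356.4] [-0.6 -0.4  0.8]
[-0.016  0.208  0.556] 55.6 -0.489 48.7 [477.3 133.3 356.5] [-1.1 -0.4  1. ]
```

Torque rose from 0.05 to 0.6 N m and the grip now slips, so the nut is on its stop after about 6.3 rad. Release, rise and look at nut and switch.

```bash
python3 -m handwheel '[{"gripper":78,"travel":[0,0,0],"twist":0},{"gripper":78,"travel":[0,0,0],"twist":0},{"gripper":78,"travel":[0,0,0],"twist":0},{"gripper":78,"travel":[0,0,0],"twist":0},{"gripper":78,"travel":[0,0,-0.03],"twist":0}]'
python3 -m handwheel '[{"gripper":78,"travel":[0,0,-0.035],"twist":0},{"gripper":78,"travel":[0,0,-0.035],"twist":0},{"gripper":78,"travel":[0,0,0],"twist":-0.12},{"gripper":78,"travel":[0,0,0],"twist":-0.12},{"gripper":78,"travel":[0,0,0],"twist":-0.12}]'
python3 -m handwheel '[{"gripper":78,"travel":[0,0,0],"twist":-0.12},{"gripper":78,"travel":[0,0,0],"twist":-0.12},{"gripper":60,"travel":[-0.04,0,0],"twist":0},{"gripper":60,"travel":[-0.04,0,0],"twist":0},{"gripper":60,"travel":[-0.04,0,0],"twist":0}]'
python3 -m handwheel '[{"gripper":60,"travel":[-0.03,0,0],"twist":0},{"gripper":60,"travel":[0,0,0],"twist":0},{"gripper":60,"travel":[0,0,0],"twist":0},{"gripper":60,"travel":[0,0,0],"twist":0}]'
python3 drum.py w11.png; python3 plan.py; python3 - <<'E'
import cv2;a=cv2.imread('pics/w11.png')[0:240];cv2.imwrite('pics/w11c.png',a)
E
```

```text
time_s: 46.73
ee_pos: [476.1, 132.9, 381.9]
ee_rot: [-179.6, 0.5, 55.9]
force: [-0.5, 0.5, -0.3]
gripper_width: 70.6
time_s: 47.15
ee_pos: [477.4, 133.3, 457.3]
ee_rot: [179.9, -0.0, 76.8]
force: [-0.6, 0.3, -0.2]
gripper_width: 71.1
time_s: 47.57
ee_pos: [477.6, 12.5, 456.4]
ee_rot: [180.0, 0.0, 90.4]
force: [0.3, -0.9, 0.6]
gripper_width: 55.7
time_s: 47.9
ee_pos: [477.9, -16.5, 456.4]
ee_rot: [180.0, -0.0, 90.2]
force: [-0.1, 0.5, 0.5]
gripper_width: 54.9
drum_mouth 0.7 [331. 142.] [486.4  37.6 150. ]
cover_pivot 0.29 [500.  37.] [619.2 122.4 180. ]
nut_mid 0.87 [320.  21.] [475.2 132.7 181. ]
switch_grip 0.6 [333. 143.] [489.4  35.4 117. ]
t 48.2 tcp [477.9 -15.9 456.4] rot [180.    0.   90.3] w 54.6 F [-0.  -0.2  0.1] q6 -4
```

View pics/w11c.png

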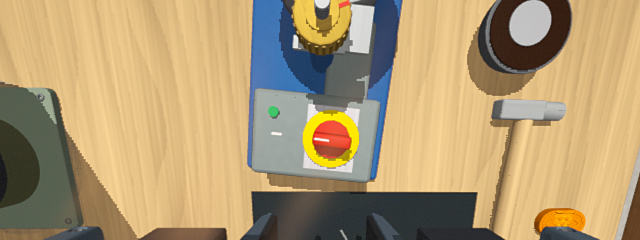

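```bash
python3 - <<'E'
from h import *
a=cv2.imread('pics/w11.png')[100:180,285:385];cv2.imwrite('pics/w11z.png',cv2.resize(a,(700,560),interpolation=3))
f=grab('wrist')
for uv,z in (((332,139),124),((332,139),117)): print(ray(f,uv,z).round(1))
E
```

```text
[487.9  40.  124. ]
[488.1  39.6 117. ]
```

View pics/w11z.png

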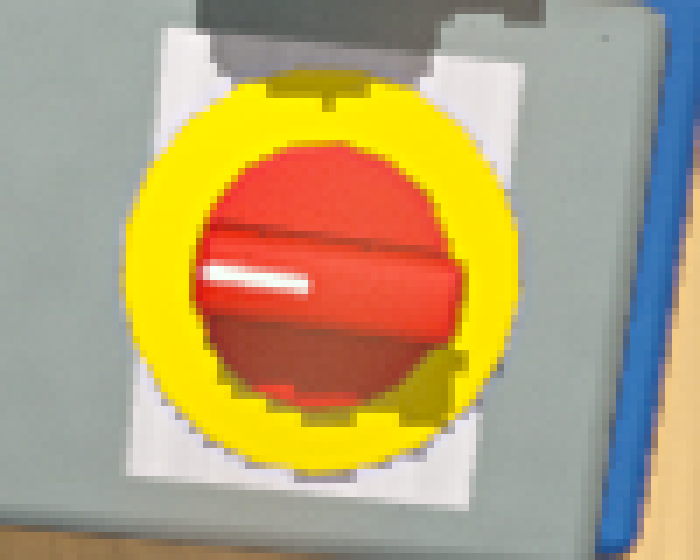

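Bar top centre at about (332,141), so the switch is near (488,38.5) with the bar at about -6.5°. Gripping square would put the hand's body against the nut and stud. I'll grip about 45° ahead, so closing already turns the bar clockwise, and then twist on.

```bash
python3 -m handwheel '[{"gripper":68,"travel":[0,0,0],"twist":-0.111},{"gripper":68,"travel":[0,0,0],"twist":-0.111},{"gripper":68,"travel":[0,0,0],"twist":-0.111},{"gripper":68,"travel":[0,0,0],"twist":-0.111},{"gripper":68,"travel":[0,0,0],"twist":-0.111}]' 10
python3 -m handwheel '[{"gripper":68,"travel":[0,0,0],"twist":-0.111},{"gripper":68,"travel":[0,0,0],"twist":0},{"gripper":68,"travel":[0,0,0],"twist":0}]'
python3 plan.py 488 38.5 140 - - - 104 -
```

```text
time_s: 48.72
ee_pos: [477.9, -16.4, 456.4]
ee_rot: [-180.0, 0.0, 122.3]
force: [-0.7, 0.1, -0.1]
gripper_width: 62.2
time_s: 48.97
ee_pos: [477.9, -16.5, 456.4]
ee_rot: [-180.0, 0.0, 128.2]
force: [0.5, -0.7, -0.8]
gripper_width: 62.0
t 49.0 tcp [477.9 -16.5 456.4] rot [-180.     0.   128.2] w 62.0 F [ 0.5 -0.7 -0.8] q6 -42
twist -0.0 travel [0.0369 0.0419 0.1254] rows>= 4
twist -0.0 travel [ 0.    -0.     0.036] rows>= 1
```

```bash
python3 -m handwheel '[{"gripper":68,"travel":[0.0185,0.021,0],"twist":0},{"gripper":68,"travel":[0.0184,0.0209,0],"twist":0},{"gripper":68,"travel":[0,0,0.035],"twist":0},{"gripper":68,"travel":[0,0,0.035],"twist":0},{"gripper":68,"travel":[0,0,0.035],"twist":0}]'
python3 -m handwheel '[{"gripper":68,"travel":[0,0,0.02],"twist":0},{"gripper":68,"travel":[0,0,0.02],"twist":0},{"gripper":68,"travel":[0,0,0.01],"twist":0},{"gripper":68,"travel":[0,0,0],"twist":0},{"gripper":68,"travel":[0,0,0],"twist":0}]'
python3 plan.py 488 38.5 104 -
```

```text
time_s: 49.38
ee_pos: [487.8, 38.9, 350.8]
ee_rot: [179.9, 0.1, 128.2]
force: [0.8, 0.1, 0.4]
gripper_width: 62.2
time_s: 49.8
ee_pos: [488.2, 38.3, 301.7]
ee_rot: [180.0, 0.0, 128.3]
force: [-1.0, -1.0, -0.1]
gripper_width: 61.7
t 49.8 tcp [488.2  38.3 301.7] rot [180.    0.  128.3] w 61.7 F [-1.  -1.  -0.1] q6 -35
twist -0.0 travel [ 0.0003 -0.0001  0.0067] rows>= 1
```

```bash
python3 -m handwheel '[{"gripper":68,"travel":[0,0,0.004],"twist":0},{"gripper":3,"travel":[0,0,0],"twist":0},{"gripper":3,"travel":[0,0,0],"twist":0},{"gripper":3,"travel":[0,0,0],"twist":0},{"gripper":3,"travel":[0,0,0],"twist":0}]' 15
python3 -m handwheel '[{"gripper":3,"travel":[0,0,0],"twist":0},{"gripper":3,"travel":[0,0,0],"twist":0},{"gripper":3,"travel":[0,0,0],"twist":0},{"gripper":3,"travel":[0,0,0],"twist":0},{"gripper":3,"travel":[0,0,0],"twist":0}]'
python3 tq.py
```

```text
time_s: 50.22
ee_pos: [487.9, 38.2, 297.9]
ee_rot: [180.0, 0.0, 128.3]
force: [-3.7, -3.2, 1.3]
gripper_width: 38.3
time_s: 50.63
ee_pos: [487.8, 38.1, 297.9]
ee_rot: [180.0, 0.0, 128.3]
force: [-1.9, -1.5, 6.3]
gripper_width: 36.7
[-0.257  0.22   0.028] 128.34 0.029 -35.2 [487.8  38.1 297.9] [-1.9 -1.5  6.3]
```

```bash
python3 -m handwheel '[{"gripper":3,"travel":[0,0,0],"twist":0.1},{"gripper":3,"travel":[0,0,0],"twist":0.1},{"gripper":3,"travel":[0,0,0],"twist":0.1},{"gripper":3,"travel":[0,0,0],"twist":0.1}]'; python3 tq.py
python3 -m handwheel '[{"gripper":3,"travel":[0,0,0],"twist":0.1},{"gripper":3,"travel":[0,0,0],"twist":0.1},{"gripper":3,"travel":[0,0,0],"twist":0.1}]'; python3 tq.py
```

```text
time_s: 50.97
ee_pos: [488.0, 38.3, 297.9]
ee_rot: [179.9, 0.0, 105.1]
force: [-0.9, -1.4, 4.5]
gripper_width: 37.0
[-0.168  0.099  0.039] 105.14 -0.937 -12.0 [488.   38.3 297.9] [-0.9 -1.4  4.5]
time_s: 51.22
ee_pos: [488.2, 38.3, 297.9]
ee_rot: [179.9, 0.0, 87.9]
force: [-0.5, -1.3, 4.4]
gripper_width: 37.0
[-0.221  0.05   0.013] 87.95 -0.936 5.2 [488.2  38.3 297.9] [-0.5 -1.3  4.4]
```

```bash
python3 -m handwheel '[{"gripper":3,"travel":[0,0,0],"twist":0.1},{"gripper":3,"travel":[0,0,0],"twist":0.1},{"gripper":3,"travel":[0,0,0],"twist":0.1},{"gripper":3,"travel":[0,0,0],"twist":0.1}]'; python3 tq.py
python3 -m handwheel '[{"gripper":3,"travel":[0,0,0],"twist":0.1},{"gripper":3,"travel":[0,0,0],"twist":0.1}]'; python3 tq.py
python3 -m handwheel '[{"gripper":3,"travel":[0,0,0],"twist":0.05},{"gripper":3,"travel":[0,0,0],"twist":0.05}]'; python3 tq.py
```

```text
time_s: 51.55
ee_pos: [488.4, 38.2, 297.9]
ee_rot: [179.9, -0.0, 65.0]
force: [0.1, -1.4, 3.7]
gripper_width: 36.8
[-0.299 -0.076  0.024] 65.03 -0.935 28.1 [488.4  38.2 297.9] [ 0.1 -1.4  3.7]
time_s: 51.72
ee_pos: [488.5, 38.2, 297.9]
ee_rot: [179.9, -0.1, 53.6]
force: [0.9, -0.4, 2.9]
gripper_width: 37.8
[-0.06  -0.245  0.637] 53.63 -0.273 39.5 [488.5  38.2 297.9] [ 0.9 -0.4  2.9]
time_s: 51.88
ee_pos: [488.6, 38.3, 297.9]
ee_rot: [179.8, -0.1, 48.1]
force: [0.8, -1.3, 1.8]
gripper_width: 39.4
[-0.1   -0.212  0.575] 48.1 0.149 45.1 [488.6  38.3 297.9] [ 0.8 -1.3  1.8]
```

Turned 1.3 rad, then torque rose to 0.6 N m: at its stop. Release and check.

```bash
python3 -m handwheel '[{"gripper":75,"travel":[0,0,0],"twist":0},{"gripper":75,"travel":[0,0,0],"twist":0},{"gripper":75,"travel":[0,0,0],"twist":0},{"gripper":75,"travel":[0,0,0],"twist":0},{"gripper":75,"travel":[0,0,-0.03],"twist":0}]'
python3 -m handwheel '[{"gripper":75,"travel":[0,0,-0.035],"twist":0},{"gripper":75,"travel":[0,0,-0.035],"twist":0},{"gripper":75,"travel":[0,0,-0.035],"twist":0},{"gripper":75,"travel":[0,0,-0.035],"twist":0},{"gripper":75,"travel":[-0.04,0,0],"twist":0}]'
python3 -m handwheel '[{"gripper":75,"travel":[-0.04,0,0],"twist":0},{"gripper":75,"travel":[-0.04,0.01,0],"twist":0},{"gripper":75,"travel":[-0.02,0.02,0],"twist":0},{"gripper":75,"travel":[0,0,0],"twist":0},{"gripper":75,"travel":[0,0,0],"twist":0}]'
python3 - <<'E'
from h import *
f=grab('wrist','w12.png');g=grab('top','t12.png')
a=cv2.imread('pics/w12.png')[0:230,150:550];b=cv2.imread('pics/t12.png')[170:300,170:420]
cv2.imwrite('pics/z.png',np.vstack([cv2.resize(a,(540,310),interpolation=3),cv2.resize(b,(540,281),interpolation=3)]))
print([(d['confidence'],ray(g,d['uv'],9).round()) for d in env.trace('top','plaque1_mid')])
E
python3 plan.py
```

```text
time_s: 52.3
ee_pos: [486.1, 38.2, 323.0]
ee_rot: [-179.5, 0.5, 48.1]
force: [0.4, 1.0, -0.3]
gripper_width: 67.9
time_s: 52.72
ee_pos: [465.1, 10.6, 474.3]
ee_rot: [179.4, -0.8, 48.4]
force: [1.0, -2.0, 1.0]
gripper_width: 68.6
time_s: 53.13
ee_pos: [416.4, -86.8, 467.4]
ee_rot: [-180.0, -0.0, 47.9]
force: [-0.4, 0.6, -0.2]
gripper_width: 68.4
[(0.61, array([851., -95.,   9.]))]
t 53.3 tcp [417.  -85.3 467.2] rot [-180.    -0.    48.2] w 68.3 F [ 0.2  0.3 -0.3] q6 29
```

View pics/z.png

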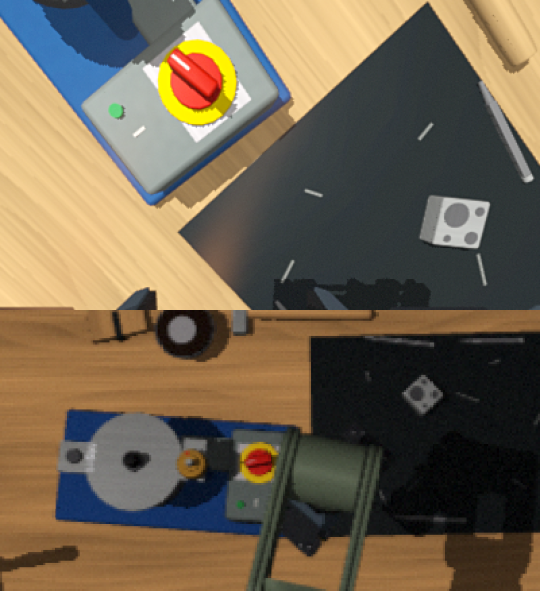

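Lower half: the cover sits closed, with pivot (75,457), handle (130,461) and nut (192,463) in line. Upper half: the switch mark has turned about 75-80°. No silver plaque remains outside the drum. Handing in.

```bash
python3 -c "
from workcell import env
env.job_done();print(env.state()['time_s'])"
```

```text
the job is handed in; nothing more can be done
the job is handed in; nothing more can be done
```

I dropped all four silver plaques into the drum, swung the cover shut, screwed the nut down, and then turned the switch on. The job was handed in at about 53 s with the arm clear of everything.

What the checks showed:
- **Plaques:** none were left on the mat or lying beside the drum. The only plaque-shaped find left was the orange look-alike. I could not see them inside the well, because every picture shows only a plain grey surface at well level. That they are in the well is inferred from four held grips, four drops centred over the mouth and nothing found outside.
- **Cover:** it met its stop at about 20 N. Pivot, handle and nut lie in line in the last top picture. The handle resisted up to about 14 N on the way because my pivot estimate was a few mm off.
- **Nut:** it turned about 6.3 rad and then held at 0.6 N m, with the grip slipping. Its sinking of about 4 mm agrees.
- **Switch:** it turned about 1.3 rad to a 0.6 N m stop, and its mark is about 75–80° round in the last picture. The jaws stayed 37 mm apart across it, so I turned it gripped at an angle rather than squarely.
- **Left alone:** I did not touch the hammer, punches, steel block or pitch bowl. I saw no shift in them, but made no measured before-and-after comparison.

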